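# Hang the spice caddy on the rail and load it

### The arm

A 6-joint arm with a two-finger parallel gripper is mounted at the origin on a cart in front of the work surface, level with it; the furniture and walls round the work are solid. World frame = base frame: x ahead of the robot, y to its left, z up, the work surface at z = 0. Lengths are in m, angles in degrees, forces in N, time in s.
With the tool pointing down it reaches from about 0.3 to 0.75 m from the base axis. Payload 8.5 kg.
Tool frame: the origin (TCP) lies between the finger pads; the fingertips stand ahead of it and the grasp point (between the pads) lies 8 mm behind it (env.tcp_to_tips is the z of the fingertips in the tool frame, in m); z points along the fingers, x is the direction in which the jaws open and shut, and the axes are right-handed (so a half turn about z gives the same grasp; the last joint's range is limited). The gripper opens to 85 mm and grips with 20 to 120 N. Pads are 22 mm wide; open, the fingers measure 114 mm over their backs; the gripper's body (76 mm by 85 mm) begins 54 mm behind the grasp point. The pads swing forward as they close: fully open they stand 13 mm farther back than shut.
Start: joints at [54.242, 21.807, 74.336, -0, 83.858, -12.336], TCP at [0.219, 0.505, 0.242] pointing down, gripper open.
Joint ranges: [-178.18, 178.18], [-50.72, 133.34], [12.68, 142.11], [-81.47, 261.47], [9.98, 163.14], [-165.26, 165.26]. Speed limits (degrees/s): [136.94, 136.94, 180, 180, 180, 180].

### API

Orientations are given as a 3x3 rotation matrix whose columns are the frame's x, y, z axes.
In Python, from rig import observe, viewer, env gives the robot as it stands.
- The arm moves only by the tool jog_arm, never from a script. Its arguments are lists of equal length, an entry for each row: "dr": the turn, a rotation vector about the tool's x, y, z in rad, a list of three; "slide": the shift along the tool's x, y, z in m, a list of three; "gripper": the opening, from -1 (shut) to 1 (fully open), so that 0 is half open. In form: {"dr": [[rx, ry, rz], ...], "slide": [[dx, dy, dz], ...], "gripper": [gripper, ...]}. A call has exactly 10 rows; each row shifts and turns the commanded pose from where the row before left it, along the tool's axes as they then stand; what a row does not reach is not made up. A row lasts 1/10 s, in which the tool goes at most 50 mm and 8.59 degrees, less where a joint would pass 70% of its speed; a pose out of reach is approached as far as the arm can. A call is refused whole if a number of a shift passes 0.05 or a number of a turn 0.15, either way. A call with a gripper value outside its range is refused whole. The fingers move at their own pace and stop on an object; "force" is the grip in N (left out, the last holds). Time passes only in rows, so rows that do not move let the fingers close, or fill a call up. It gives the time, the measured TCP pose, the force and the opening at its end, in the units of the state.
- observe(): the state, without advancing time (a new reading comes with each control period).
- viewer.get_image(name): name is "scene" or "top" or "wrist"; returns a dict with "pixels" (420x560x3 uint8, blue, green, red), "camera_matrix" (3x3 intrinsics, pixels), "dist_coeffs" ([k1, k2, p1, p2, k3] as OpenCV has them; the pictures are not rectified), "R" (3x3) and "t" (3): a world point X has camera coordinates R X + t. Camera axes: x right, y down, z forward; pixel columns grow to the right and rows downward; lengths in m; the calibration is good to about 2 mm. A picture is of the moment at which its call begins. There is no depth.
- env.close_job(): hands the job in, once; it reports no verdict.
The state is a dict: "time_s": time; "q": joint angles; "qvel": joint speeds; "joint_efforts": joint torques, N m; "position": TCP position; "tool_rot": TCP orientation; "ft_force": force on the tool from outside, world axes, zero at the start; "wrist_torque": the same for the moment, N m; "grip_width": finger opening in m.
Only numpy, scipy, OpenCV 4.12 (cv2) and the standard library are available. Lean on these libraries where they do the work, as an engineer would, in place of code of your own. Each camera call takes 0.05 s, during which the arm holds its last target.

### The job

Hang the empty steel caddy on the stand's rail by its two hooks; all its weight is in front of the hooks, so let it down slowly until it hangs by itself, and let go without dropping it or letting it swing off. Then stand the tallest jar upright in the hanging caddy, set down gently on its floor. Leave the two other jars where they are.

Things in the scene. Friction and masses are not known exactly. Their poses are not given: they have to be found in the camera images.
- rail_stand: fixed rail stand: wooden foot 130 x 280 x 14 mm, two steel posts 16 mm thick at its y = -122 and +122 mm with ball ends (top 186 mm), between them a round rail, and under the rail a flat stop strip (6 mm thick, 60 to 130 mm high, front face at x = -3 mm). Origin on the worktop under the rail's middle; x to the back (the caddy hangs in front, at -x), y along the rail, z up
- rail_mid (a point): middle of the rail: on the axis of the 10 mm thick rail, 170 mm above the worktop (the rail's top is at 175 mm); axes as the stand's
- caddy: loose steel caddy, 0.24 to 0.36 kg, on the worktop: open pocket 80 (x) x 100 (y) x 72 mm high; at its back (+x) a 4 mm plate, 119 mm high, with a grip tab, two strap hooks, and two rubber feet (at z = 25, out to x = +46 mm) that lean on the stop strip when hung. Origin: centre of the underside; x to the back, z up. Hung: x as the stand's x, underside about 60 mm up, leaning 0 to 6 degrees
- pocket_floor (a point): centre of the pocket's inner floor (caddy frame z = 3 mm); inside the pocket is 74 (x) x 94 (y) mm, walls 3 mm thick, rim 69 mm above this floor
- hook_mid (a point): on the caddy, midway between its hooks (14 mm wide, at y = -37 and +37 mm), mid-gap (18 mm wide) and level with their underside: caddy frame x = 51, z = 115 mm. The hooks' top is 4 mm higher; their lips, flared to the back, reach 22 mm lower and 20 mm to the back. When hung this point lies 5 mm above the rail's axis
- tab_top (a point): middle of the top edge of the caddy's grip tab (6 mm thick along x, 36 mm wide along y, standing 39 mm above the hooks' top); caddy frame x = 40, y = 0, z = 158 mm
- jar_salt: the tallest jar: a shaker 59 mm across and 140 mm tall, 0.2 to 0.34 kg, with a pale grey cap (54 mm across, from 113 mm up), loose; origin at the centre of its underside, z up
- jar_thyme: spice jar with a black cap, 51 mm across, 112 mm tall, loose, a bystander to be left standing; origin at the centre of its underside, z up
- jar_dill: spice jar with a pale cap, 45 mm across, 92 mm tall, loose, a bystander to be left standing; origin at the centre of its underside, z up
Not all that is in view belongs to the job. Leave any red look-alike of the jar_salt alone.

How it is judged:
By the outcome, as a careful person would: the job done as asked, in the order asked, and still so for the second after the job is handed in, with the robot touching nothing.
It also fails if it takes over 69 s, if anything falls off the work surface, if the arm or the gripper's body presses on something with over 40 N, if the wrist force passes 120 N, or if a joint passes its speed limit or range.

## Working session

There is one attempt and no reset: what is moved stays moved. The work goes in short steps, Python scripts to look and compute and a tool call to move; the robot and the scene stay as the last step left them, time stands still between calls to the robot, and variables do not carry over. Pictures are saved under pics/ and viewed, and the job is handed in when it is done.

Besides the shell and the picture viewer there is one more tool, called after "Emit:" as name(argument=value, ...), one argument or row to a line, values as JSON. jog_arm: Moves the arm, as the interface text tells. Its arguments: {"type":"object","properties":{"dr":{"type":"array","items":{"type":"array","items":{"type":"number"}}},"slide":{"type":"array","items":{"type":"array","items":{"type":"number"}}},"gripper":{"type":"array","items":{"type":"number"}},"force":{"type":"number"}},"required":["dr","slide","gripper"]}

```bash
mkdir -p pics; ls
python3 - <<'E'
from rig import observe, viewer, env
import cv2
s=observe(); print(s); print(env.tcp_to_tips)
for n in ["scene","top","wrist"]:
    im=viewer.get_image(n); cv2.imwrite(f"pics/{n}0.png",im["pixels"]); print(n,im["camera_matrix"],im["dist_coeffs"],im["R"],im["t"])
E
```

```text
pics
{'time_s': 0.0, 'q': array([ 5.42431386e+01,  2.18412246e+01,  7.43872244e+01, -3.02290723e-04,
        8.38586608e+01, -1.23362461e+01]), 'qvel': array([-0.05664405,  0.08623058,  0.08620148, -0.10163792,  0.02784567,
       -0.09709521]), 'joint_efforts': array([ 5.40407927e-04, -4.48462951e+01, -2.31274635e+01, -1.41132750e-04,
        4.77865135e-03,  1.59268336e-05]), 'position': array([0.21844369, 0.5044378 , 0.24169503]), 'tool_rot': array([[ 3.97476898e-01,  9.17611755e-01, -8.84155840e-04],
       [ 9.17610977e-01, -3.97477753e-01, -1.23683682e-03],
       [-1.48636828e-03, -3.19697042e-04, -9.99998844e-01]]), 'ft_force': array([ 0.54598372, -0.15337809,  0.82717993]), 'wrist_torque': array([-0.00464767,  0.04230104, -0.03417656]), 'grip_width': 0.08558966097110036}
0.011
scene [[536.96236859   0.         286.62261712]
 [  0.         536.96236859 195.79673419]
 [  0.           0.           1.        ]] [-0.18423522  0.          0.          0.          0.        ] [[ 0.68745031 -0.72613817 -0.01163768]
 [-0.53420736 -0.49475986 -0.68544524]
 [ 0.49197009  0.47742648 -0.72803117]] [-0.41758684  0.32451413  0.81694789]
top [[475.79351539   0.         278.31607347]
 [  0.         475.79351539 211.04390154]
 [  0.           0.           1.        ]] [0.04410141 0.         0.         0.         0.        ] [[-0.17924582 -0.98380227 -0.00200731]
 [-0.95232961  0.17402284 -0.25056807]
 [ 0.24685876 -0.04300166 -0.9680969 ]] [0.00814322 0.54065144 0.88128452]
wrist [[376.52786505   0.         279.61422553]
 [  0.         376.52786505 213.31541897]
 [  0.           0.           1.        ]] [0.00235122 0.         0.         0.         0.        ] [[ 0.39695331  0.9178355  -0.00246362]
 [ 0.87871608 -0.37925657  0.28986636]
 [ 0.26511529 -0.11722823 -0.95706396]] [-0.55076289 -0.03984274  0.38052287]
```

View pics/scene0.png

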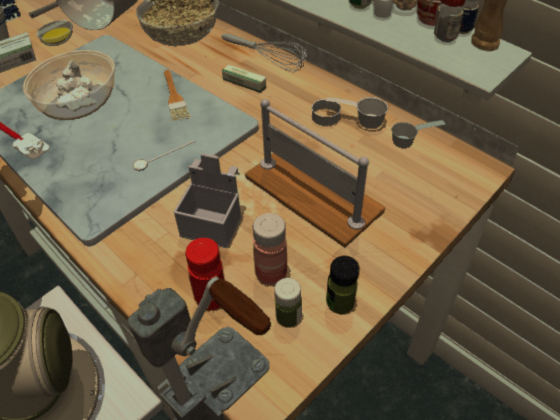

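View pics/top0.png

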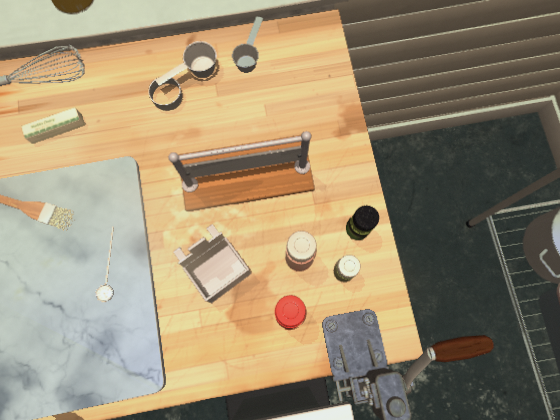

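View pics/wrist0.png

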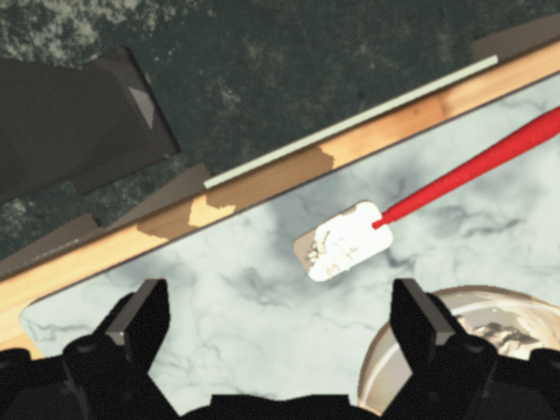

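The scene view shows the caddy at about (210,205), the stand at (315,165), salt (270,250), dill (288,302), thyme (342,285) and the red look-alike (205,270). The top view has the same items: caddy (213,262), rail from (176,157) to (306,136), salt cap (301,247). I'll zoom in next.

```bash
cat > h.py <<'E'
import numpy as np, cv2
from rig import observe, viewer, env
def grab(n,save=None):
    im=viewer.get_image(n)
    if save: cv2.imwrite(f"pics/{save}.png",im["pixels"])
    return im
def ray(im,uv):
    K=np.array(im["camera_matrix"]);D=np.array(im["dist_coeffs"]);R=np.array(im["R"]);t=np.array(im["t"])
    p=cv2.undistortPoints(np.array([[uv]],float),K,D)[0,0]
    d=R.T@np.array([p[0],p[1],1]); return -R.T@t, d/np.linalg.norm(d)
def onz(im,uv,z):
    c,d=ray(im,uv); return c+d*(z-c[2])/d[2]
def tri(a,ua,b,ub):
    c1,d1=ray(a,ua);c2,d2=ray(b,ub)
    A=np.stack([d1,-d2],1); s=np.linalg.lstsq(A,c2-c1,rcond=None)[0]
    p=c1+s[0]*d1;q=c2+s[1]*d2
    return (p+q)/2,np.linalg.norm(p-q)
def proj(im,X):
    K=np.array(im["camera_matrix"]);D=np.array(im["dist_coeffs"]);R=np.array(im["R"]);t=np.array(im["t"])
    return cv2.projectPoints(np.atleast_2d(X).astype(float),cv2.Rodrigues(R)[0],t,K,D)[0][:,0]
def zoom(im,x0,y0,w,h,k,name):
    c=im["pixels"][y0:y0+h,x0:x0+w]; c=cv2.resize(c,None,fx=k,fy=k,interpolation=cv2.INTER_CUBIC)
    for i in range(0,w,10):
        cv2.putText(c,str(x0+i),(i*k,8),0,.3,(0,255,255),1); cv2.line(c,(i*k,9),(i*k,14),(0,255,255),1)
    for j in range(0,h,10):
        cv2.putText(c,str(y0+j),(0,j*k+4),0,.3,(0,255,255),1)
    cv2.imwrite(f"pics/{name}.png",c)
E
python3 - <<'E'
from h import *
t=grab("top");s=grab("scene")
zoom(t,165,120,160,110,5,"tz_stand"); zoom(t,165,215,100,95,6,"tz_caddy")
zoom(s,165,140,90,100,6,"sz_caddy"); zoom(s,240,90,150,150,4,"sz_stand")
E
```

```text
(no output)
```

View pics/tz_caddy.png

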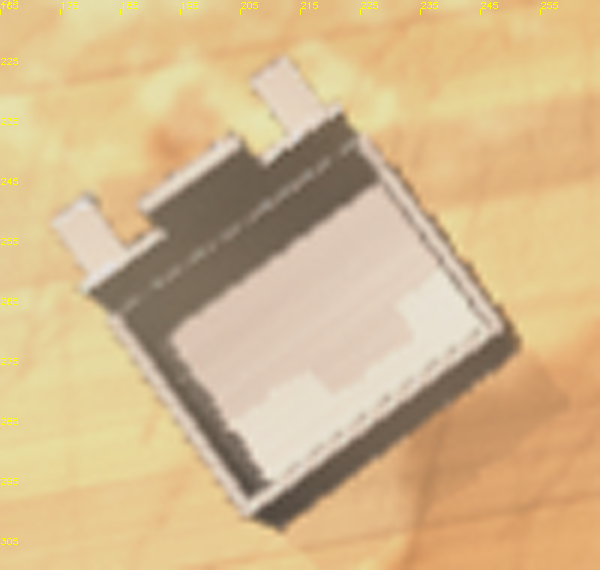

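View pics/tz_stand.png

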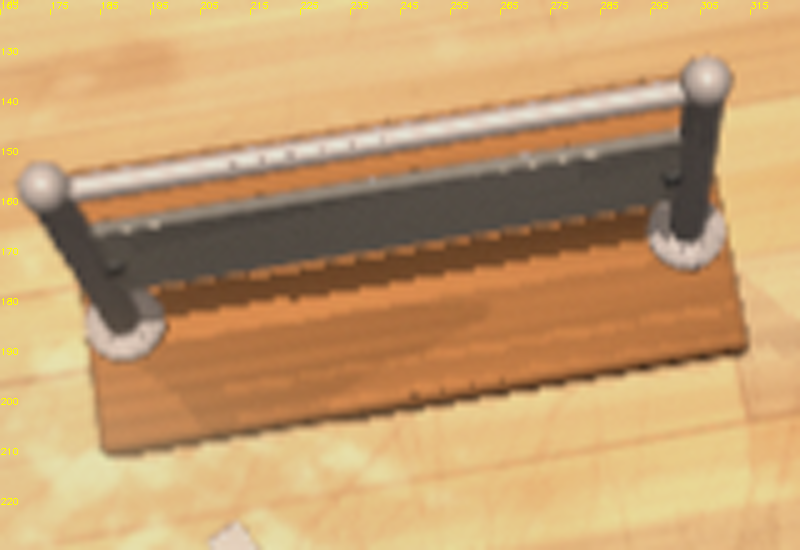

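View pics/sz_caddy.png

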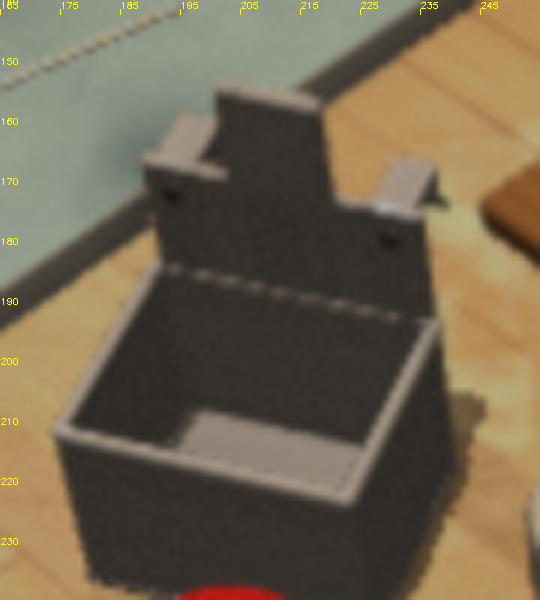

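View pics/sz_stand.png

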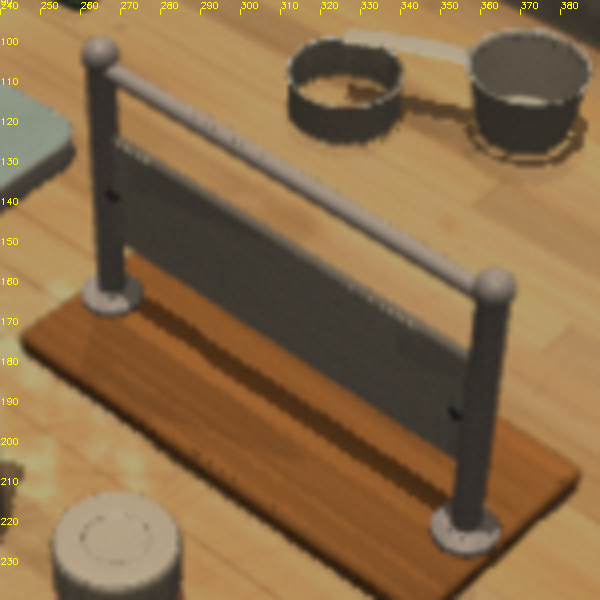

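Run:
```python
from h import *
np.set_printoptions(precision=4,suppress=True)
t=grab("top");s=grab("scene")
def T(x0,y0,k,p): return (x0+(p[0]+.5)/k-.5, y0+(p[1]+.5)/k-.5)
tc=lambda x,y:T(165,215,6,(x,y)); ts=lambda x,y:T(165,120,5,(x,y))
sc=lambda x,y:T(165,140,6,(x,y)); ss=lambda x,y:T(240,90,4,(x,y))
P={}
for n,a,b,z in [("FL",tc(246,513),sc(58,432),.072),("FR",tc(502,325),sc(350,500),.072),("BR",tc(365,138),sc(437,322),.072),("BL",tc(118,313),sc(160,266),.072),
  ("tabL",tc(142,208),sc(217,88),.158),("tabR",tc(237,137),sc(322,100),.158),("ballL",ts(44,187),ss(100,54),.176),("ballR",ts(706,82),ss(495,287),.176)]:
    p,g=tri(t,a,s,b); P[n]=p; print(n,p,round(g,4),"plane top",onz(t,a,z)[:2],"scene",onz(s,b,z)[:2])
d=P["ballL"]-P["ballR"]; print("rail len",np.linalg.norm(d),"yaw",np.degrees(np.arctan2(-d[0],d[1])))
for a,b in [("FL","FR"),("BL","BR"),("BL","FL"),("BR","FR"),("tabL","tabR")]:
    d=P[a]-P[b]; print(a,b,np.linalg.norm(d[:2]),np.degrees(np.arctan2(-d[0],d[1])))
zoom(t,270,190,120,110,6,"tz_jars"); zoom(s,180,190,190,150,4,"sz_jars")
```

```text
FL [0.386  0.0775 0.0737] 0.0007 plane top [0.3859 0.0778] scene [0.3871 0.0787]
FR [ 0.4293 -0.0114  0.0756] 0.0002 plane top [ 0.4299 -0.0113] scene [ 0.431  -0.0088]
BR [0.4971 0.0225 0.0769] 0.0003 plane top [0.4983 0.0228] scene [0.4998 0.0263]
BL [0.4551 0.1094 0.0739] 0.0014 plane top [0.456  0.1094] scene [0.4554 0.1113]
tabL [0.4709 0.084  0.1566] 0.0002 plane top [0.4707 0.0837] scene [0.4699 0.0827]
tabR [0.4864 0.053  0.1602] 0.0004 plane top [0.4867 0.0533] scene [0.488  0.0548]
ballL [0.638  0.0845 0.1791] 0.001 plane top [0.6398 0.0847] scene [0.6403 0.0876]
ballR [ 0.6354 -0.1589  0.1796] 0.0001 plane top [ 0.637  -0.1595] scene [ 0.6387 -0.1568]
rail len 0.24342567865284057 yaw -0.6070349947090818
FL FR 0.09880465264372405 25.956602652874242
BL BR 0.09651588778283986 25.79503107367034
BL FL 0.07603055362824078 -65.18306132426707
BR FR 0.07574732784566794 -63.455709745846114
tabL tabR 0.03468478691937875 26.574211978924055
```

View pics/tz_jars.png

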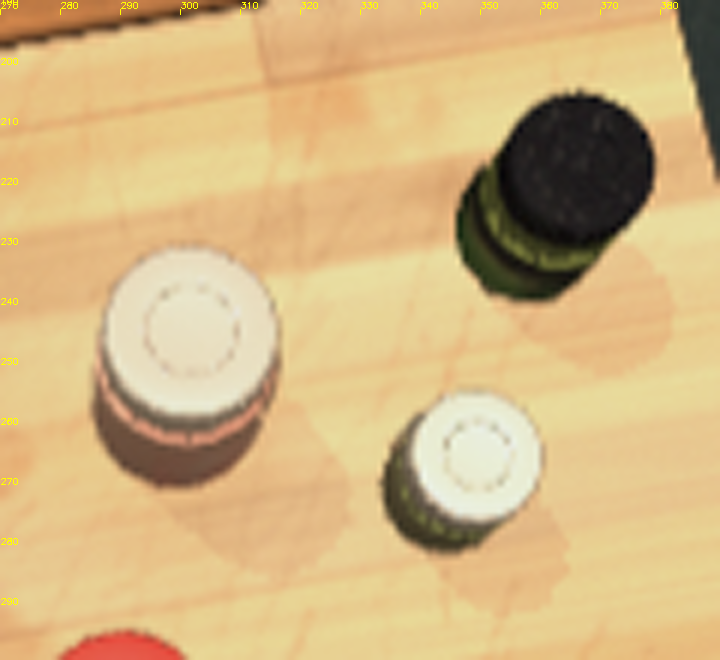

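View pics/sz_jars.png

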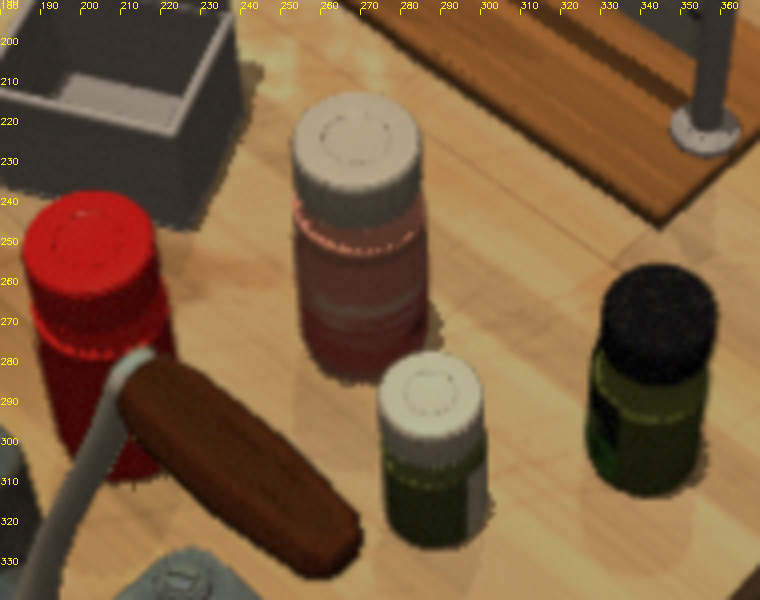

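Run:
```python
from h import *
np.set_printoptions(precision=4,suppress=True)
t=grab("top");s=grab("scene")
def T(x0,y0,k,p): return (x0+(p[0]+.5)/k-.5, y0+(p[1]+.5)/k-.5)
tj=lambda x,y:T(270,190,6,(x,y)); sj=lambda x,y:T(180,190,4,(x,y))
for n,a,b,z in [("salt",tj(191,331),sj(356,141),.14),("thyme",tj(577,168),sj(659,308),.112),("dill",tj(477,456),sj(431,394),.092),("red",(290.5,311),sj(90,244),.14)]:
    p,g=tri(t,a,s,b); print(n,p,round(g,4),onz(t,a,z)[:2],onz(s,b,z)[:2])
# caddy frame fit from rim corners + tab
yaw=np.radians(26)
X=np.array([np.cos(yaw),np.sin(yaw)]);Y=np.array([-X[1],X[0]])
C=np.mean([[0.386,.0775],[.4293,-.0114]],0)+X*.040
print("centre from front rim",C,"tab pred",C+X*.040)
print("tab meas",[(.4709+.4864)/2,(.084+.053)/2])
for n,im in (("top",t),("scene",s)):
    print(n,"cam",-np.array(im["R"]).T@np.array(im["t"]))
    pts=[np.r_[C+X*a+Y*b,c] for a,b,c in [(-40,50,72),(-40,-50,72),(40,-50,72),(40,50,72),(37,18,158),(43,18,158),(37,-18,158),(43,-18,158),(62,44,119),(62,-44,119)] for a,b,c in [(a/1e3,b/1e3,c/1e3)]]
    print(proj(im,pts))
print(observe()["time_s"])
```

```text
salt [ 0.4454 -0.1155  0.1404] 0.0006 [ 0.4457 -0.1157] [ 0.4453 -0.1151]
thyme [ 0.4806 -0.248   0.1124] 0.0015 [ 0.48   -0.2476] [ 0.4816 -0.2481]
dill [ 0.3989 -0.2003  0.0926] 0.0004 [ 0.3988 -0.2003] [ 0.3994 -0.2001]
red [ 0.335  -0.0749  0.1395] 0.0016 [ 0.3342 -0.0745] [ 0.3355 -0.0756]
centre from front rim [0.4436 0.0506] tab pred [0.4796 0.0681]
tab meas [0.47865, 0.0685]
top cam [ 0.2988 -0.0482  0.9887]
[[205.5224 300.1898]
 [248.5965 268.847 ]
 [224.9696 236.0516]
 [182.2462 266.2543]
 [188.7839 250.1136]
 [186.8983 247.4089]
 [205.7389 238.2075]
 [203.8424 235.5383]
 [173.3566 251.2236]
 [212.8702 223.6321]]
scene cam [ 0.0585 -0.5327  0.8123]
[[173.918  212.1829]
 [223.4555 224.2485]
 [239.1464 193.5957]
 [191.5355 182.8843]
 [200.2678 154.4188]
 [201.5938 152.2962]
 [218.4468 158.2064]
 [219.7144 156.0483]
 [195.7367 158.4646]
 [238.4637 167.494 ]]
0.45
```

The jars triangulate to within 1 mm of their known heights: salt (0.445,-0.115), dill (0.399,-0.200), thyme (0.481,-0.248). The caddy yaw is 26° and its tab top is at about (0.479,0.068). I'll turn the tool to yaw 26°, then move above the tab.

Emit:
jog_arm(
  dr=[
    [0, 0, 0.071],
    [0, 0, 0.071],
    [0, 0, 0.071],
    [0, 0, 0.071],
    [0, 0, 0.071],
    [0, 0, 0.071],
    [0, 0, 0.071],
    [0, 0, 0.071],
    [0, 0, 0.071],
    [0, 0, 0.071],
  ],
  slide=[
    [0, 0, 0],
    [0, 0, 0],
    [0, 0, 0],
    [0, 0, 0],
    [0, 0, 0],
    [0, 0, 0],
    [0, 0, 0],
    [0, 0, 0],
    [0, 0, 0],
    [0, 0, 0],
  ],
  gripper=[1, 1, 1, 1, 1, 1, 1, 1, 1, 1],
)

```text
time_s: 1.45
position: [0.2186, 0.5047, 0.2423]
tool_rot: [[0.901, 0.434, -0.0], [0.434, -0.901, -0.0], [-0.0, 0.0, -1.0]]
ft_force: [-0.6, -0.0, 0.6]
grip_width: 0.0853
```

Emit:
jog_arm(
  dr=[
    [0, 0, 0],
    [0, 0, 0],
    [0, 0, 0],
    [0, 0, 0],
    [0, 0, 0],
    [0, 0, 0],
    [0, 0, 0],
    [0, 0, 0],
    [0, 0, 0],
    [0, 0, 0],
  ],
  slide=[
    [0.004, 0.04, 0],
    [0.004, 0.04, 0],
    [0.004, 0.04, 0],
    [0.004, 0.04, 0],
    [0.004, 0.04, 0],
    [0.004, 0.04, 0],
    [0.004, 0.04, 0],
    [0.004, 0.04, 0],
    [0.004, 0.04, 0],
    [0.004, 0.04, 0],
  ],
  gripper=[1, 1, 1, 1, 1, 1, 1, 1, 1, 1],
)

```text
time_s: 2.45
position: [0.4299, 0.1608, 0.2425]
tool_rot: [[0.9, 0.437, 0.0], [0.437, -0.9, 0.0], [0.0, 0.0, -1.0]]
ft_force: [0.4, 1.1, -0.0]
grip_width: 0.0855
```

Emit:
jog_arm(
  dr=[
    [0, 0, 0],
    [0, 0, 0],
    [0, 0, 0],
    [0, 0, 0],
    [0, 0, 0],
    [0, 0, 0],
    [0, 0, 0],
    [0, 0, 0],
    [0, 0, 0],
    [0, 0, 0],
  ],
  slide=[
    [0.001, 0.02, 0],
    [0.001, 0.02, 0],
    [0.001, 0.02, 0],
    [0, 0.02, 0],
    [0, 0.02, 0],
    [0, 0.005, 0],
    [0, 0, 0],
    [0, 0, 0],
    [0, 0, 0],
    [0, 0, 0],
  ],
  gripper=[1, 1, 1, 1, 1, 1, 1, 1, 1, 1],
)

```text
time_s: 3.45
position: [0.4776, 0.0698, 0.2424]
tool_rot: [[0.899, 0.438, 0.0], [0.438, -0.899, 0.0], [0.0, -0.0, -1.0]]
ft_force: [-0.1, 0.9, 0.2]
grip_width: 0.0852
```

Run:
```python
from h import *
w=grab("wrist","w1"); s=grab("scene","s1"); print(observe()["position"])
```

```text
[0.47770904 0.06956532 0.24240828]
```

View pics/w1.png

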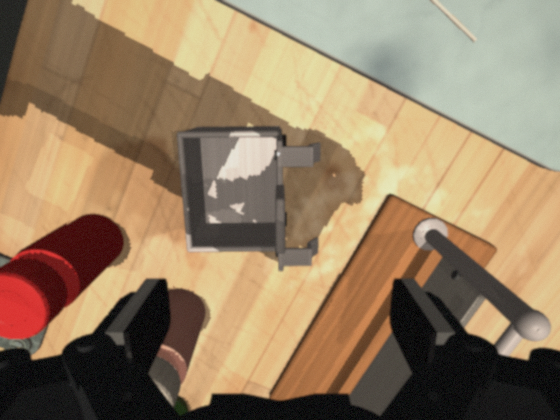

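Run:
```python
from h import *
np.set_printoptions(precision=4,suppress=True)
w=grab("wrist"); zoom(w,170,115,160,160,5,"wz1"); 
yaw=np.radians(26);X=np.array([np.cos(yaw),np.sin(yaw)]);Y=np.array([-X[1],X[0]]);C=np.array([.4436,.0506])
for a,b,c in [(37,18,158),(43,18,158),(37,-18,158),(43,-18,158),(-40,50,72),(-40,-50,72),(62,44,119),(62,-44,119)]:
    print((a,b,c),proj(w,np.r_[C+X*a/1e3+Y*b/1e3,c/1e3]))
```

```text
(37, 18, 158) [[272.8037 200.5986]]
(43, 18, 158) [[282.8686 200.594 ]]
(37, -18, 158) [[273.1383 256.3734]]
(43, -18, 158) [[282.7551 256.3696]]
(-40, 50, 72) [[176.993  133.3415]]
(-40, -50, 72) [[186.2022 250.8135]]
(62, 44, 119) [[310.6279 148.4243]]
(62, -44, 119) [[307.856  267.6773]]
```

View pics/wz1.png

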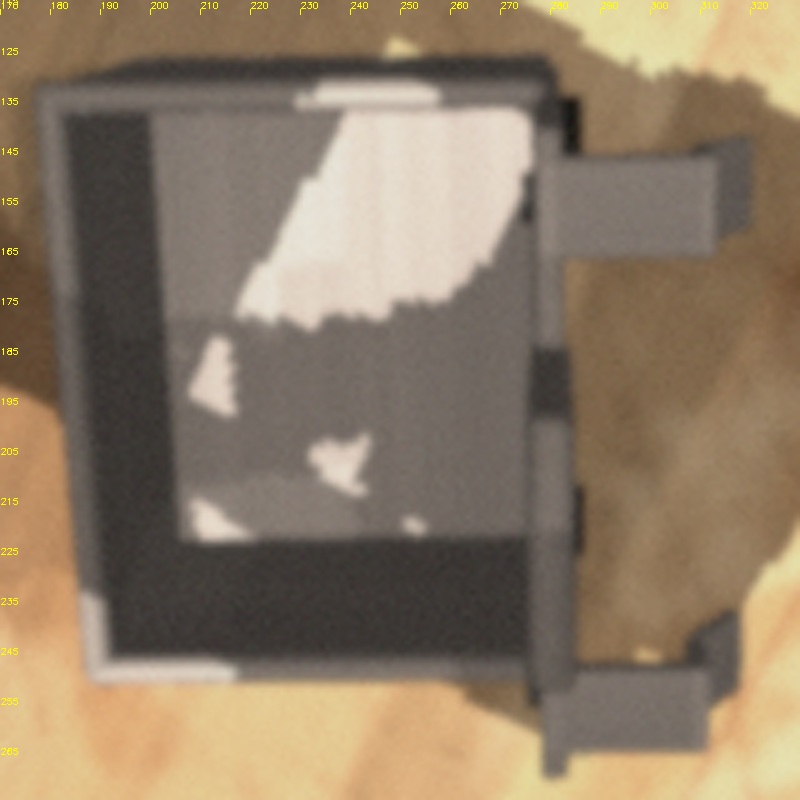

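Tab top in the wrist view runs from (275,198) to (285,255), about 1.3 mm further back than estimated. I'll shift 2 mm, go down, then close.

Emit:
jog_arm(
  dr=[
    [0, 0, 0],
    [0, 0, 0],
    [0, 0, 0],
    [0, 0, 0],
    [0, 0, 0],
    [0, 0, 0],
    [0, 0, 0],
    [0, 0, 0],
    [0, 0, 0],
    [0, 0, 0],
  ],
  slide=[
    [0.002, 0.002, 0.016],
    [0, 0, 0.02],
    [0, 0, 0.02],
    [0, 0, 0.02],
    [0, 0, 0.015],
    [0, 0, 0.01],
    [0, 0, 0.005],
    [0, 0, 0],
    [0, 0, 0],
    [0, 0, 0],
  ],
  gripper=[1, 1, 1, 1, 1, 1, 1, 1, 1, 1],
)

```text
time_s: 4.6
position: [0.4809, 0.0682, 0.1369]
tool_rot: [[0.9, 0.437, 0.001], [0.437, -0.9, -0.0], [0.001, 0.001, -1.0]]
ft_force: [0.4, -0.7, 0.2]
grip_width: 0.0849
```

Emit:
jog_arm(
  dr=[
    [0, 0, 0],
    [0, 0, 0],
    [0, 0, 0],
    [0, 0, 0],
    [0, 0, 0],
    [0, 0, 0],
    [0, 0, 0],
    [0, 0, 0],
    [0, 0, 0],
    [0, 0, 0],
  ],
  slide=[
    [0, 0, 0],
    [0, 0, 0],
    [0, 0, 0],
    [0, 0, 0],
    [0, 0, 0],
    [0, 0, 0],
    [0, 0, 0],
    [0, 0, 0],
    [0, 0, 0],
    [0, 0, 0],
  ],
  gripper=[0.5, 0, -0.4, -0.6, -0.7, -0.8, -1, -1, -1, -1],
  force=60,
)

```text
time_s: 5.6
position: [0.4805, 0.0682, 0.1364]
tool_rot: [[0.9, 0.437, 0.0], [0.437, -0.9, -0.0], [0.0, 0.0, -1.0]]
ft_force: [-1.3, -0.1, 3.1]
grip_width: 0.0052
```

Run:
```python
from h import *
w=grab("scene","s2"); s=observe();print(s["position"],s["grip_width"],s["ft_force"]); zoom(w,140,60,160,150,5,"s2z")
```

```text
[0.48053909 0.06823488 0.13640371] 0.005547585605209131 [-0.95701046 -0.51685626  3.09947034]
```

View pics/s2z.png

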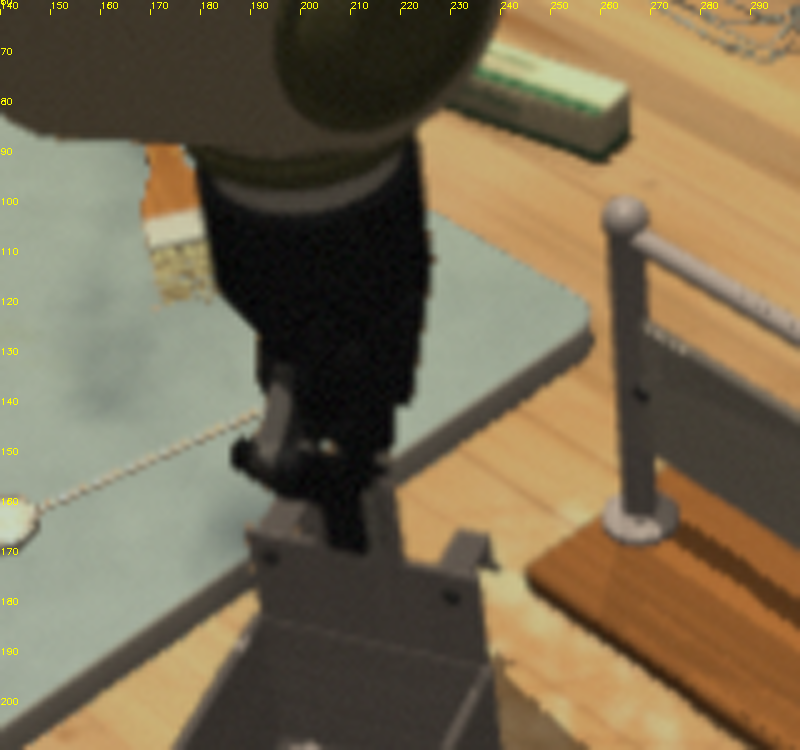

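Gripped: the opening reads 5.5 mm on a 6 mm tab, and the tips sit about level with the hook tops. Now lifting.

Emit:
jog_arm(
  dr=[
    [0, 0, 0],
    [0, 0, 0],
    [0, 0, 0],
    [0, 0, 0],
    [0, 0, 0],
    [0, 0, 0],
    [0, 0, 0],
    [0, 0, 0],
    [0, 0, 0],
    [0, 0, 0],
  ],
  slide=[
    [0, 0, -0.003],
    [0, 0, -0.007],
    [0, 0, -0.015],
    [0, 0, -0.02],
    [0, 0, -0.02],
    [0, 0, -0.02],
    [0, 0, -0.015],
    [0, 0, -0.01],
    [0, 0, 0],
    [0, 0, 0],
  ],
  gripper=[-1, -1, -1, -1, -1, -1, -1, -1, -1, -1],
  force=70,
)

```text
time_s: 6.65
position: [0.4803, 0.0683, 0.2457]
tool_rot: [[0.9, 0.437, -0.001], [0.437, -0.9, 0.0], [-0.001, -0.001, -1.0]]
ft_force: [-0.1, 0.3, -2.7]
grip_width: 0.0051
```

Run:
```python
from h import *
w=grab("scene","s3"); s=observe();print(s["position"],s["grip_width"],s["ft_force"],s["wrist_torque"]); w=grab("wrist","w3")
```

```text
[0.48018082 0.06827837 0.24549143] 0.004700113076050731 [ 0.04199178 -0.41831304 -3.35177694] [-0.00470641 -0.10479663  0.03262471]
```

View pics/s3.png

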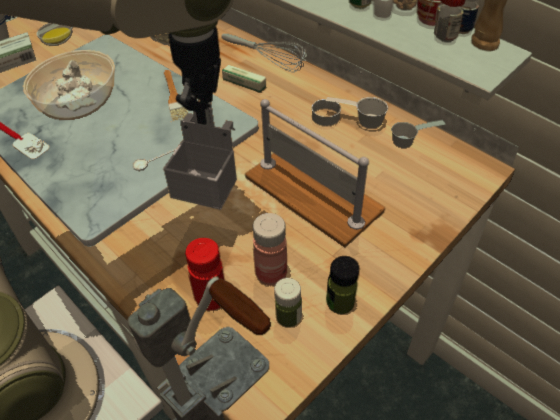

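View pics/w3.png

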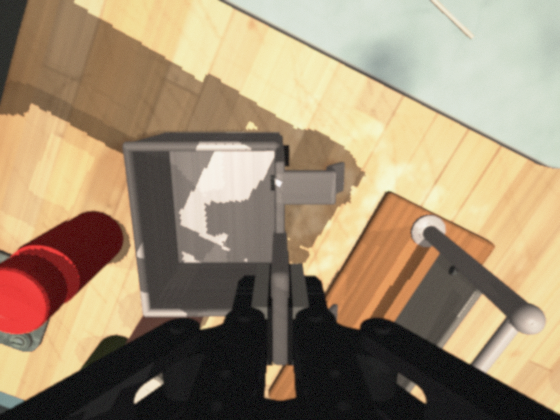

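Lifted and held; the weight reads about 3.3 N. Next: turn to the stand's yaw, then move to just in front of and above the rail.

Emit:
jog_arm(
  dr=[
    [0, 0, 0.03],
    [0, 0, 0.05],
    [0, 0, 0.05],
    [0, 0, 0.05],
    [0, 0, 0.05],
    [0, 0, 0.05],
    [0, 0, 0.05],
    [0, 0, 0.05],
    [0, 0, 0.05],
    [0, 0, 0.03],
  ],
  slide=[
    [0, 0, 0],
    [0, 0, 0],
    [0, 0, 0],
    [0, 0, 0],
    [0, 0, 0],
    [0, 0, 0],
    [0, 0, 0],
    [0, 0, 0],
    [0, 0, 0],
    [0, 0, 0],
  ],
  gripper=[-1, -1, -1, -1, -1, -1, -1, -1, -1, -1],
)

```text
time_s: 7.75
position: [0.4803, 0.0682, 0.2455]
tool_rot: [[1.0, -0.01, -0.002], [-0.01, -1.0, 0.0], [-0.002, -0.0, -1.0]]
ft_force: [0.0, 0.8, -4.5]
grip_width: 0.005
```

Emit:
jog_arm(
  dr=[
    [0, 0, 0],
    [0, 0, 0],
    [0, 0, 0],
    [0, 0, 0],
    [0, 0, 0],
    [0, 0, 0],
    [0, 0, 0],
    [0, 0, 0],
    [0, 0, 0],
    [0, 0, 0],
  ],
  slide=[
    [0.01, 0.005, 0],
    [0.015, 0.01, 0],
    [0.015, 0.015, 0],
    [0.015, 0.015, 0],
    [0.015, 0.015, 0],
    [0.01, 0.015, 0],
    [0.01, 0.015, 0],
    [0.005, 0.01, 0],
    [0, 0.005, 0],
    [0, 0, 0],
  ],
  gripper=[-1, -1, -1, -1, -1, -1, -1, -1, -1, -1],
)

```text
time_s: 8.75
position: [0.5744, -0.0379, 0.2462]
tool_rot: [[1.0, -0.009, -0.0], [-0.009, -1.0, 0.0], [-0.0, -0.0, -1.0]]
ft_force: [0.6, 0.5, -3.3]
grip_width: 0.0048
```

Run:
```python
from h import *
s=observe();print(s["position"],s["tool_rot"],s["grip_width"],s["ft_force"])
t=grab("top","t4"); w=grab("wrist","w4"); sc=grab("scene","s4")
zoom(t,160,110,160,130,5,"t4z"); zoom(sc,220,60,160,150,5,"s4z")
```

```text
[ 0.57444196 -0.03794825  0.24623853] [[ 9.99963327e-01 -8.55282864e-03 -4.41129305e-04]
 [-8.55276901e-03 -9.99963415e-01  1.36888530e-04]
 [-4.42283951e-04 -1.33110633e-04 -9.99999893e-01]] 0.00484739593679124 [ 0.58775813  0.49612057 -3.30099584]
```

View pics/t4z.png

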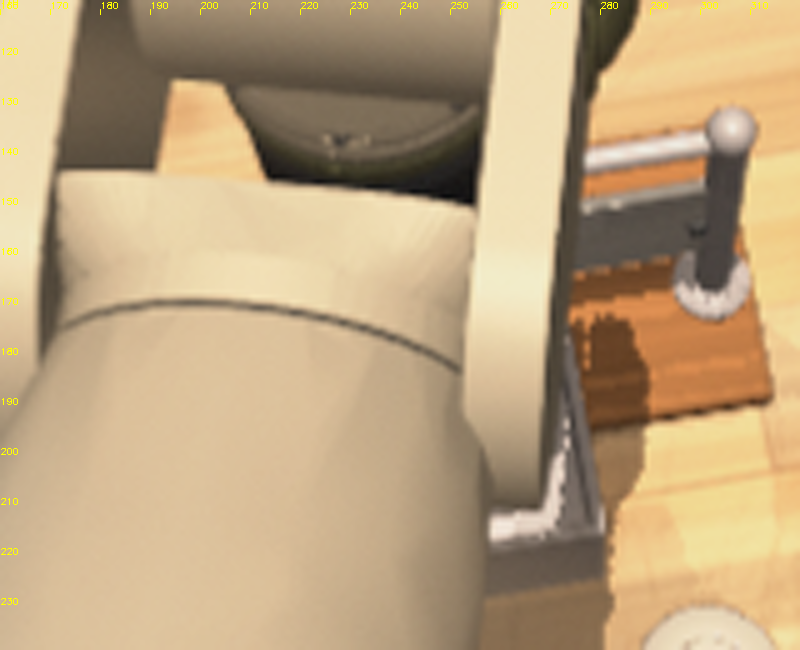

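View pics/s4z.png

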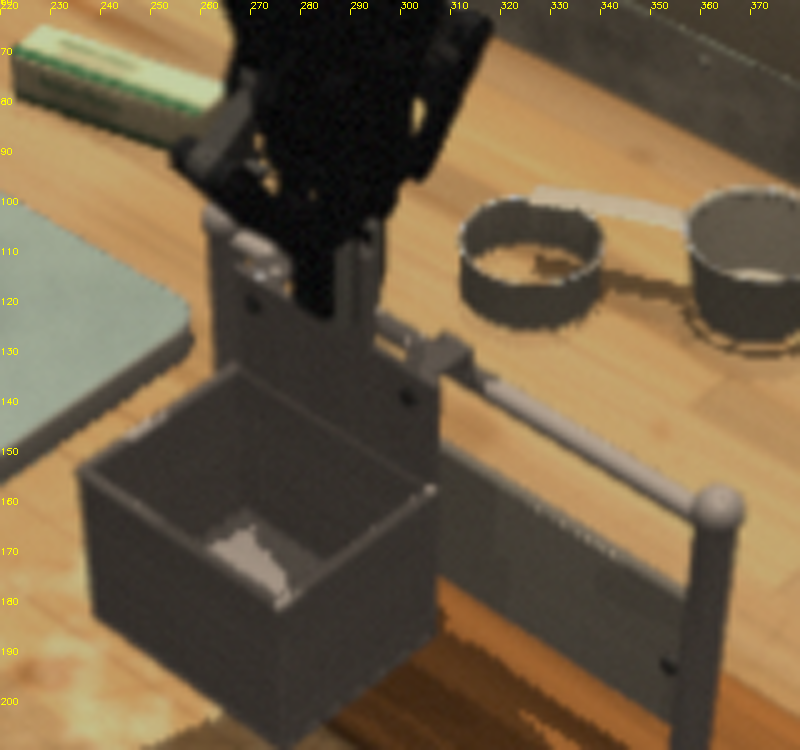

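View pics/w4.png

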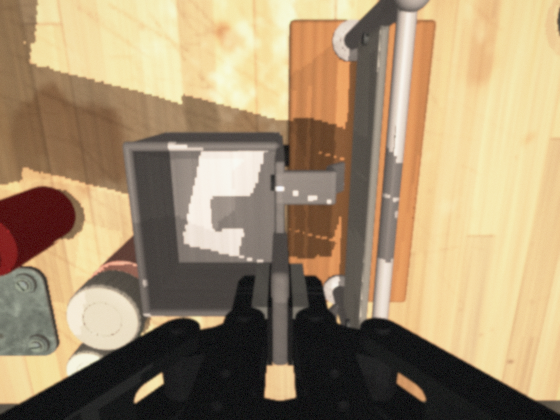

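The wrist view shows the left hook (275–335, 170–205) and the rail running from (407,20) to (380,318). I'll measure both in this one view.

Run:
```python
from h import *
np.set_printoptions(precision=4,suppress=True)
w=grab("wrist"); zoom(w,260,0,160,120,5,"w4a"); zoom(w,260,130,160,120,5,"w4b"); zoom(w,260,225,160,120,5,"w4c")
# rail across-profile per row
px=w["pixels"].astype(int).sum(2)
for r in (60,90,120,270,290): print(r, px[r,375:425])
```

```text
60 [242 289 405 498 486 470 462 469 459 435 419 411 449 475 483 484 461 396
 355 396 456 512 560 591 619 639 673 701 722 718 708 695 672 658 637 606
 554 501 478 478 482 482 477 471 452 453 442 436 437 444]
90 [299 363 418 455 463 477 457 439 417 412 446 466 481 475 438 367 367 427
 489 539 590 614 638 664 697 715 720 712 694 679 660 636 617 571 519 488
 476 487 484 479 474 469 456 448 444 439 439 435 443 438]
120 [424 455 465 459 453 428 435 452 462 480 474 451 396 359 400 463 527 572
 596 625 658 689 714 722 714 701 682 665 650 623 577 527 497 480 480 474
 488 482 479 466 460 446 430 425 438 433 430 426 421 450]
270 [382 387 438 515 562 608 631 648 678 684 687 684 673 660 641 615 565 499
 476 469 468 465 471 484 487 492 498 494 478 472 469 453 450 485 551 571
 586 586 590 600 602 612 606 604 613 611 605 590 591 599]
290 [419 491 547 592 623 646 668 675 687 680 673 656 645 618 557 492 468 458
 466 476 478 488 496 486 493 487 487 479 464 454 450 500 544 563 572 580
 588 596 603 604 605 602 608 598 588 592 586 595 598 613]
```

View pics/w4b.png

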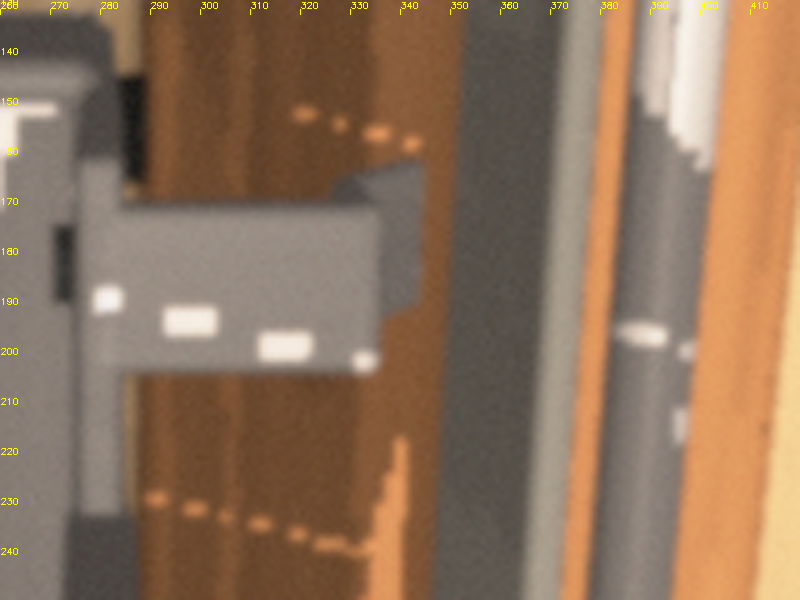

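View pics/w4c.png

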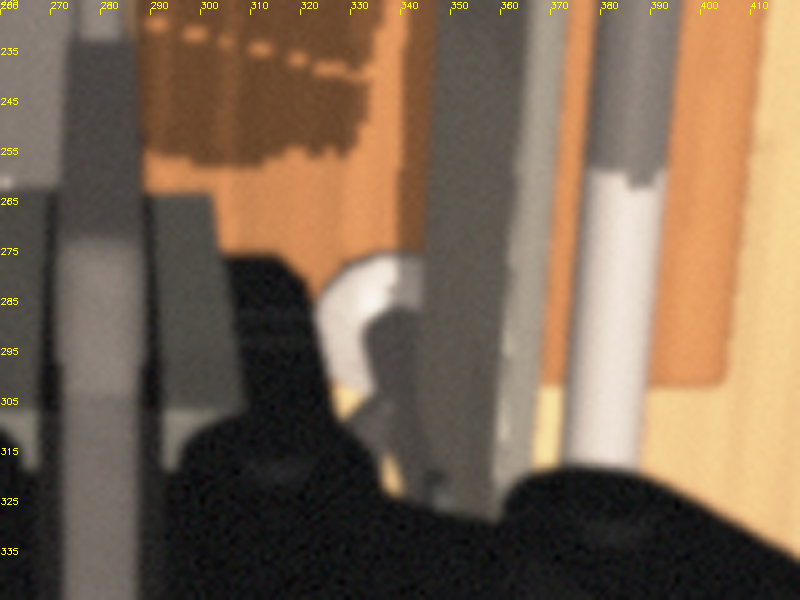

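View pics/w4a.png

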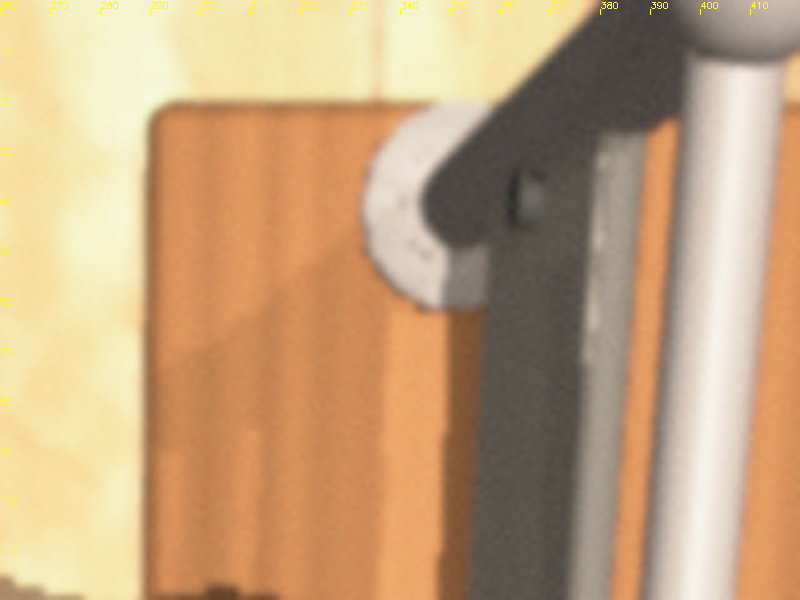

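Run:
```python
from h import *
np.set_printoptions(precision=4,suppress=True)
w=grab("wrist")
for u in [(402.5,60),(400,90),(397.5,120),(384.7,270),(383,290)]: print("rail",onz(w,u,.170))
for u in [(276.2,215),(284.3,215)]: print("plate top",onz(w,u,.2288))
for u in [(335.6,171),(335.6,204.6)]: print("hook end",onz(w,u,.2288))
for u in [(272,300),(287.5,300)]: print("tab top",onz(w,u,.2678))
# strip top edge front at z=.13, front face x=-3
print("strip",onz(w,(260+525/5,225+200/5),.130), onz(w,(260+560/5,130+100/5),.130))
s=observe();print(s["position"])
```

```text
rail [0.6404 0.0567 0.17  ]
rail [0.6404 0.0419 0.17  ]
rail [0.6404 0.0265 0.17  ]
rail [ 0.6401 -0.0621  0.17  ]
rail [ 0.64   -0.0757  0.17  ]
plate top [ 0.5751 -0.0085  0.2288]
plate top [ 0.5785 -0.0085  0.2288]
hook end [0.5992 0.0099 0.2288]
hook end [ 0.5997 -0.0042  0.2288]
tab top [ 0.5738 -0.026   0.2678]
tab top [ 0.579  -0.0261  0.2678]
strip [ 0.6377 -0.0772  0.13  ] [0.6374 0.0053 0.13  ]
[ 0.5745 -0.037   0.2466]
```

Relative offset rail to tab is 63.6 mm in the wrist view and 62.2 mm by triangulation, so I'll move 52 mm in x and lower a bit.

Emit:
jog_arm(
  dr=[
    [0, 0, 0],
    [0, 0, 0],
    [0, 0, 0],
    [0, 0, 0],
    [0, 0, 0],
    [0, 0, 0],
    [0, 0, 0],
    [0, 0, 0],
    [0, 0, 0],
    [0, 0, 0],
  ],
  slide=[
    [0.005, 0, 0],
    [0.01, 0, 0],
    [0.01, 0, 0],
    [0.01, 0, 0],
    [0.01, 0, 0],
    [0.005, 0, 0],
    [0.002, 0, 0.005],
    [0, 0, 0.01],
    [0, 0, 0.005],
    [0, 0, 0],
  ],
  gripper=[-1, -1, -1, -1, -1, -1, -1, -1, -1, -1],
)

```text
time_s: 10.0
position: [0.6261, -0.0378, 0.225]
tool_rot: [[1.0, -0.008, -0.002], [-0.008, -1.0, 0.001], [-0.002, -0.001, -1.0]]
ft_force: [-0.1, -0.4, -3.7]
grip_width: 0.0048
```

Run:
```python
from h import *
s=observe();print(s["position"],s["grip_width"],s["ft_force"])
w=grab("wrist","w5"); sc=grab("scene","s5")
zoom(w,260,120,160,120,5,"w5z"); zoom(sc,230,60,160,120,5,"s5z")
```

```text
[ 0.62605024 -0.03782587  0.22504875] 0.0048354584553229685 [-0.10268455 -0.3956687  -3.66232384]
```

View pics/w5z.png

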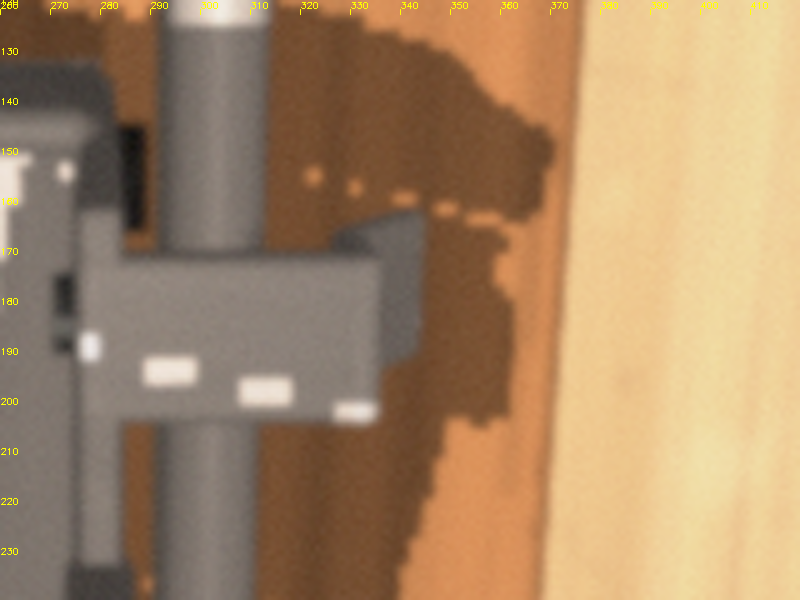

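View pics/s5z.png

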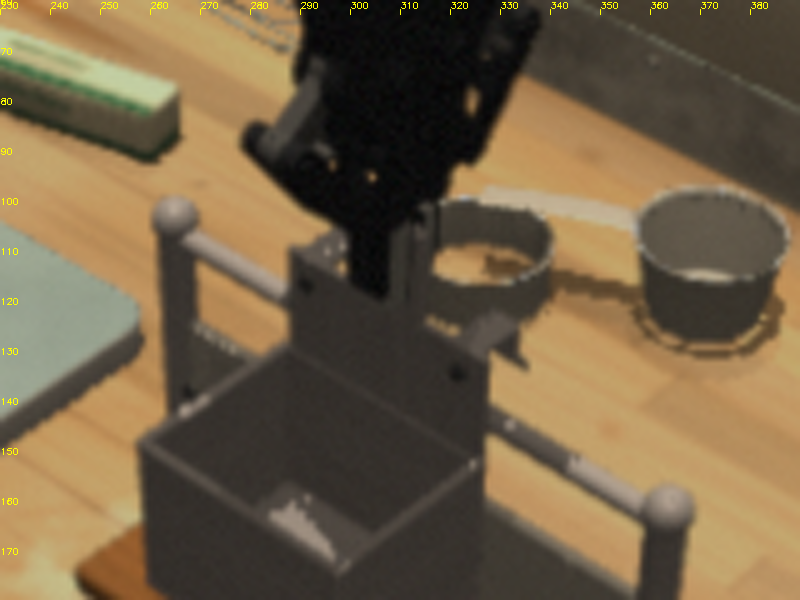

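Run:
```python
from h import *
np.set_printoptions(precision=4,suppress=True)
w=grab("wrist"); z=observe()["position"][2]-.1364; print(z)
for u in [(302.6,140),(301.5,210),(301.3,220)]: print("rail",onz(w,u,.170))
for u in [(276.2,215),(284.3,215)]: print("plate top",onz(w,u,z+.119))
for u in [(335.6,171),(335.6,204.6),(284,204.6)]: print("hook end",onz(w,u,z+.119))
```

```text
0.09023052673428822
rail [0.6403 0.0173 0.17  ]
rail [ 0.64   -0.0188  0.17  ]
rail [ 0.64   -0.0243  0.17  ]
plate top [ 0.6272 -0.0094  0.2092]
plate top [ 0.6306 -0.0094  0.2092]
hook end [0.6513 0.009  0.2092]
hook end [ 0.6518 -0.005   0.2092]
hook end [ 0.6305 -0.0049  0.2092]
```

Plate to rail measures 11.2 mm, against 11.0 needed, so it is centred. Lowering.

Emit:
jog_arm(
  dr=[
    [0, 0, 0],
    [0, 0, 0],
    [0, 0, 0],
    [0, 0, 0],
    [0, 0, 0],
    [0, 0, 0],
    [0, 0, 0],
    [0, 0, 0],
    [0, 0, 0],
    [0, 0, 0],
  ],
  slide=[
    [0, 0, 0.002],
    [0, 0, 0.003],
    [0, 0, 0.003],
    [0, 0, 0.003],
    [0, 0, 0.003],
    [0, 0, 0.003],
    [0, 0, 0.002],
    [0, 0, 0.001],
    [0, 0, 0],
    [0, 0, 0],
  ],
  gripper=[-1, -1, -1, -1, -1, -1, -1, -1, -1, -1],
)

```text
time_s: 11.15
position: [0.6268, -0.0379, 0.2065]
tool_rot: [[1.0, -0.008, 0.0], [-0.008, -1.0, -0.0], [0.0, 0.0, -1.0]]
ft_force: [0.2, -0.3, -3.5]
grip_width: 0.0049
```

Emit:
jog_arm(
  dr=[
    [0, 0, 0],
    [0, 0, 0],
    [0, 0, 0],
    [0, 0, 0],
    [0, 0, 0],
    [0, 0, 0],
    [0, 0, 0],
    [0, 0, 0],
    [0, 0, 0],
    [0, 0, 0],
  ],
  slide=[
    [0, 0, 0.001],
    [0, 0, 0.001],
    [0, 0, 0.001],
    [0, 0, 0.001],
    [0, 0, 0.001],
    [0, 0, 0.001],
    [0, 0, 0],
    [0, 0, 0],
    [0, 0, 0],
    [0, 0, 0],
  ],
  gripper=[-1, -1, -1, -1, -1, -1, -1, -1, -1, -1],
)

```text
time_s: 12.15
position: [0.6267, -0.0379, 0.2004]
tool_rot: [[1.0, -0.008, 0.0], [-0.008, -1.0, 0.0], [0.0, -0.0, -1.0]]
ft_force: [-0.3, -0.3, -4.0]
grip_width: 0.005
```

Run:
```python
from h import *
s=observe();print(s["position"],s["grip_width"],s["ft_force"],s["wrist_torque"])
w=grab("wrist","w6"); sc=grab("scene","s6")
zoom(w,260,120,160,120,5,"w6z"); zoom(sc,230,60,160,150,5,"s6z")
```

```text
[ 0.62671044 -0.03793106  0.20038925] 0.005025405357098016 [-0.27659865 -0.27126685 -4.01309915] [-0.00676085 -0.08690902 -0.02478308]
```

View pics/w6z.png

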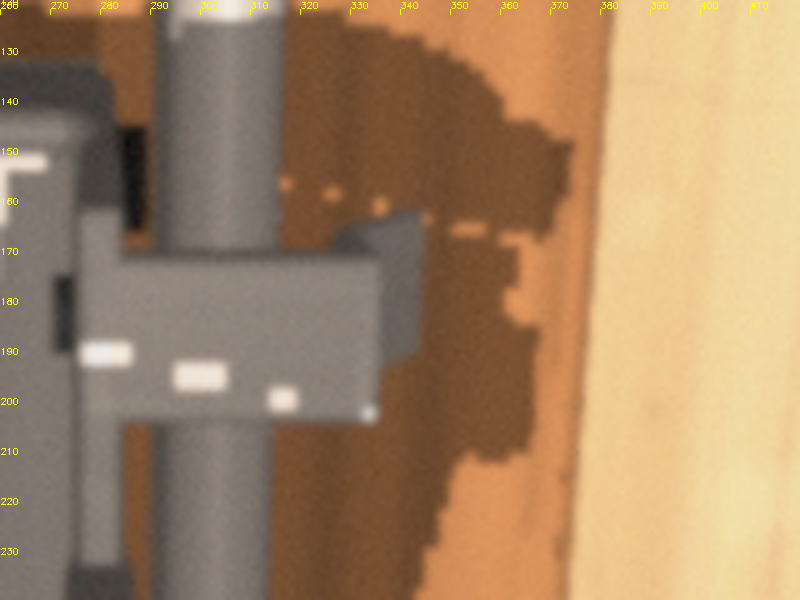

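View pics/s6z.png

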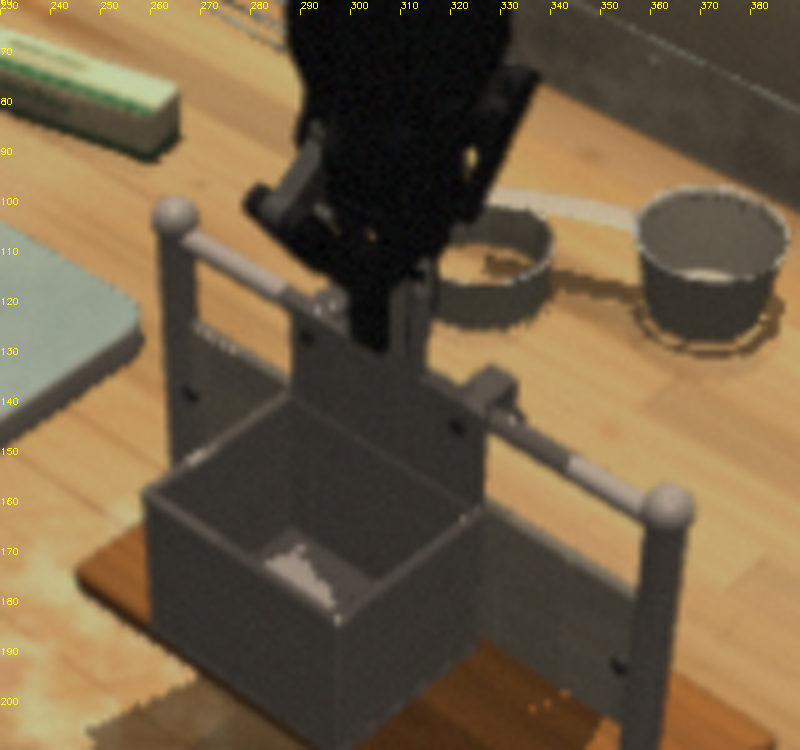

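The hooks are over the rail, with the lips behind it. Lowering slowly until contact.

Emit:
jog_arm(
  dr=[
    [0, 0, 0],
    [0, 0, 0],
    [0, 0, 0],
    [0, 0, 0],
    [0, 0, 0],
    [0, 0, 0],
    [0, 0, 0],
    [0, 0, 0],
    [0, 0, 0],
    [0, 0, 0],
  ],
  slide=[
    [0, 0, 0.0005],
    [0, 0, 0.0005],
    [0, 0, 0.0005],
    [0, 0, 0.0005],
    [0, 0, 0.0005],
    [0, 0, 0.0005],
    [0, 0, 0],
    [0, 0, 0],
    [0, 0, 0],
    [0, 0, 0],
  ],
  gripper=[-1, -1, -1, -1, -1, -1, -1, -1, -1, -1],
)

```text
time_s: 13.25
position: [0.6267, -0.0379, 0.1974]
tool_rot: [[1.0, -0.008, 0.0], [-0.008, -1.0, -0.0], [0.0, 0.0, -1.0]]
ft_force: [-0.2, -0.1, -3.6]
grip_width: 0.0049
```

Emit:
jog_arm(
  dr=[
    [0, 0, 0],
    [0, 0, 0],
    [0, 0, 0],
    [0, 0, 0],
    [0, 0, 0],
    [0, 0, 0],
    [0, 0, 0],
    [0, 0, 0],
    [0, 0, 0],
    [0, 0, 0],
  ],
  slide=[
    [0, 0, 0.0005],
    [0, 0, 0.0005],
    [0, 0, 0.0005],
    [0, 0, 0],
    [0, 0, 0],
    [0, 0, 0],
    [0, 0, 0],
    [0, 0, 0],
    [0, 0, 0],
    [0, 0, 0],
  ],
  gripper=[-1, -1, -1, -1, -1, -1, -1, -1, -1, -1],
)

```text
time_s: 14.25
position: [0.6268, -0.038, 0.1963]
tool_rot: [[1.0, -0.008, 0.001], [-0.008, -1.0, -0.0], [0.001, 0.0, -1.0]]
ft_force: [-3.2, -0.0, 4.8]
grip_width: 0.0051
```

Contact: vertical force went from -3.6 to +4.8 N at TCP z 0.1963, right where expected. I'll ease up a little, then open the jaws in small steps so that the front pad lets the tab lean.

Emit:
jog_arm(
  dr=[
    [0, 0, 0],
    [0, 0, 0],
    [0, 0, 0],
    [0, 0, 0],
    [0, 0, 0],
    [0, 0, 0],
    [0, 0, 0],
    [0, 0, 0],
    [0, 0, 0],
    [0, 0, 0],
  ],
  slide=[
    [0, 0, -0.0003],
    [0, 0, 0],
    [0, 0, 0],
    [0, 0, 0],
    [0, 0, 0],
    [0, 0, 0],
    [0, 0, 0],
    [0, 0, 0],
    [0, 0, 0],
    [0, 0, 0],
  ],
  gripper=[-1, -1, -1, -0.88, -0.87, -0.86, -0.85, -0.84, -0.83, -0.82],
  force=20,
)

```text
time_s: 15.25
position: [0.6267, -0.038, 0.1958]
tool_rot: [[1.0, -0.008, -0.0], [-0.008, -1.0, 0.0], [-0.0, -0.0, -1.0]]
ft_force: [-1.0, -0.3, -0.8]
grip_width: 0.0079
```

Run:
```python
from h import *
s=observe();print(s["position"],s["grip_width"],s["ft_force"],s["wrist_torque"])
w=grab("wrist","w7"); sc=grab("scene","s7")
zoom(w,200,120,160,150,5,"w7z"); zoom(sc,230,60,160,150,5,"s7z")
```

```text
[ 0.62674011 -0.03796489  0.19584984] 0.007898818503608154 [-1.01739414 -0.26405886 -0.83086594] [ 0.02351171 -0.008316   -0.04291238]
```

View pics/w7.png

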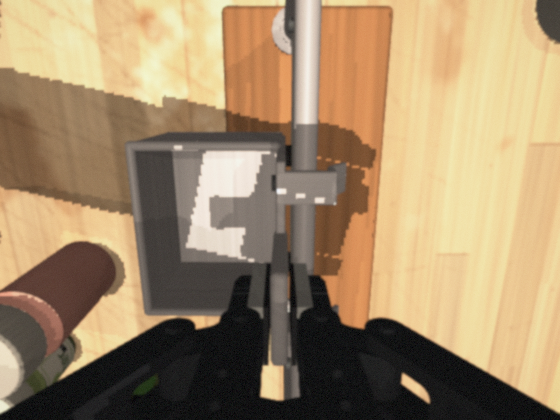

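View pics/s7z.png

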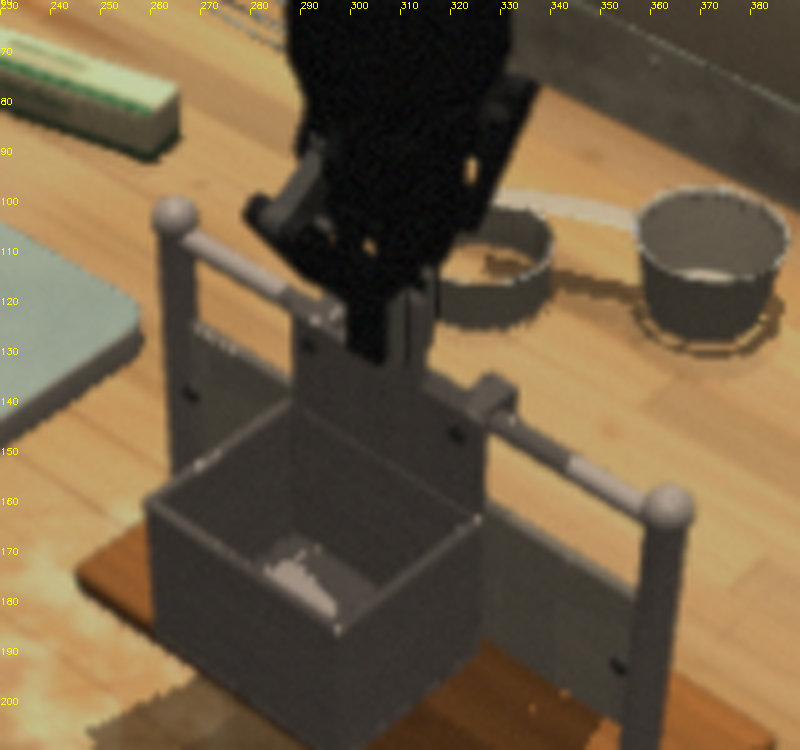

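It hangs with the hooks on the rail. Vertical force is near 0, and the tab rests on the front pad with 1 N. I'll keep opening slowly.

Emit:
jog_arm(
  dr=[
    [0, 0, 0],
    [0, 0, 0],
    [0, 0, 0],
    [0, 0, 0],
    [0, 0, 0],
    [0, 0, 0],
    [0, 0, 0],
    [0, 0, 0],
    [0, 0, 0],
    [0, 0, 0],
  ],
  slide=[
    [0, 0, 0],
    [0, 0, 0],
    [0, 0, 0],
    [0, 0, 0],
    [0, 0, 0],
    [0, 0, 0],
    [0, 0, 0],
    [0, 0, 0],
    [0, 0, 0],
    [0, 0, 0],
  ],
  gripper=[-0.81, -0.8, -0.79, -0.78, -0.77, -0.76, -0.75, -0.74, -0.73, -0.72],
)

```text
time_s: 16.35
position: [0.6267, -0.038, 0.1961]
tool_rot: [[1.0, -0.008, -0.0], [-0.008, -1.0, -0.0], [-0.0, 0.0, -1.0]]
ft_force: [0.7, 0.6, 0.0]
grip_width: 0.0122
```

Emit:
jog_arm(
  dr=[
    [0, 0, 0],
    [0, 0, 0],
    [0, 0, 0],
    [0, 0, 0],
    [0, 0, 0],
    [0, 0, 0],
    [0, 0, 0],
    [0, 0, 0],
    [0, 0, 0],
    [0, 0, 0],
  ],
  slide=[
    [0, 0, 0],
    [0, 0, 0],
    [0, 0, 0],
    [0, 0, 0],
    [0, 0, 0],
    [0, 0, 0],
    [0, 0, 0],
    [0, 0, 0],
    [0, 0, 0],
    [0, 0, 0],
  ],
  gripper=[-0.7, -0.67, -0.64, -0.6, -0.56, -0.5, -0.45, -0.4, -0.4, -0.4],
)

```text
time_s: 17.35
position: [0.6267, -0.0379, 0.1961]
tool_rot: [[1.0, -0.008, -0.0], [-0.008, -1.0, -0.0], [-0.0, 0.0, -1.0]]
ft_force: [0.2, 0.5, -0.3]
grip_width: 0.0256
```

Run:
```python
from h import *
s=observe();print(s["position"],s["grip_width"],s["ft_force"],s["wrist_torque"])
w=grab("wrist","w8"); sc=grab("scene","s8")
zoom(sc,230,60,160,150,5,"s8z")
```

```text
[ 0.6266841  -0.03794875  0.19613   ] 0.025550984920953344 [ 0.1644443   0.53022177 -0.29119274] [-0.01708328  0.00860668 -0.01522064]
```

View pics/w8.png

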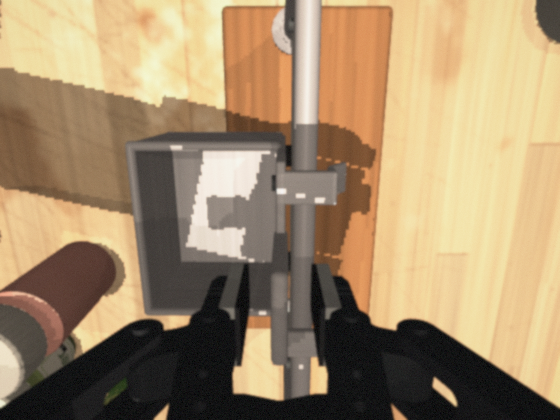

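View pics/s8z.png

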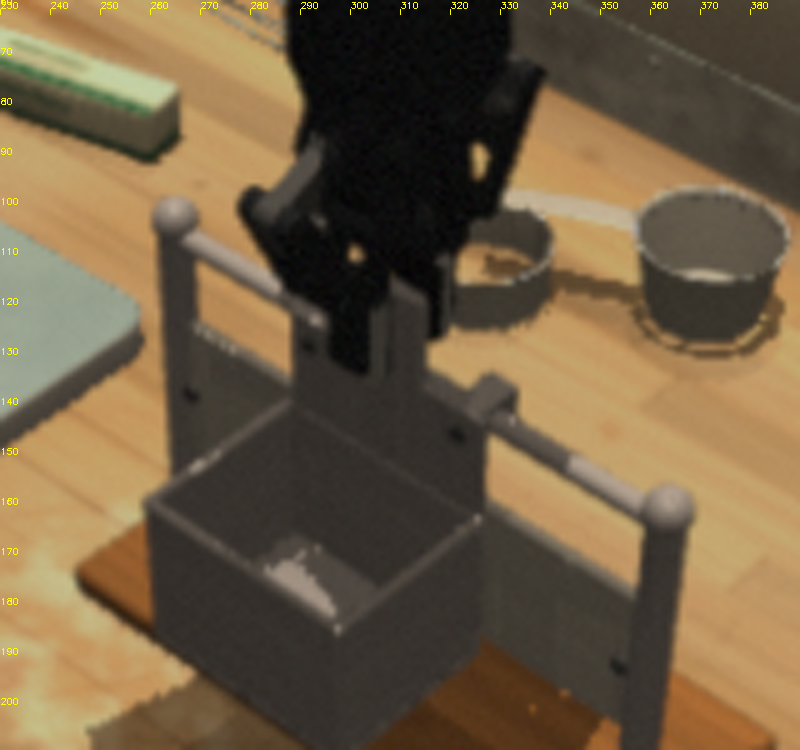

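The caddy hangs free: forces are about 0 and nothing moved. Rising straight up.

Emit:
jog_arm(
  dr=[
    [0, 0, 0],
    [0, 0, 0],
    [0, 0, 0],
    [0, 0, 0],
    [0, 0, 0],
    [0, 0, 0],
    [0, 0, 0],
    [0, 0, 0],
    [0, 0, 0],
    [0, 0, 0],
  ],
  slide=[
    [0, 0, -0.002],
    [0, 0, -0.005],
    [0, 0, -0.01],
    [0, 0, -0.01],
    [0, 0, -0.013],
    [0, 0, -0.015],
    [0, 0, -0.015],
    [0, 0, -0.015],
    [0, 0, -0.01],
    [0, 0, -0.005],
  ],
  gripper=[-0.4, -0.4, -0.4, -0.4, -0.4, -0.4, -0.4, -0.4, 0.5, 1],
)

```text
time_s: 18.45
position: [0.6268, -0.0379, 0.2976]
tool_rot: [[1.0, -0.008, 0.002], [-0.008, -1.0, -0.001], [0.002, 0.0, -1.0]]
ft_force: [0.0, -0.1, 0.6]
grip_width: 0.0538
```

Run:
```python
from h import *
s=observe();print(s["position"],s["grip_width"],s["ft_force"])
w=grab("wrist","w9"); sc=grab("scene","s9")
zoom(sc,230,90,160,150,5,"s9z");zoom(w,120,100,270,200,3,"w9z")
```

```text
[ 0.62684581 -0.03793606  0.29762205] 0.05382827264682173 [ 0.01471973 -0.13783559  0.58640437]
```

View pics/w9z.png

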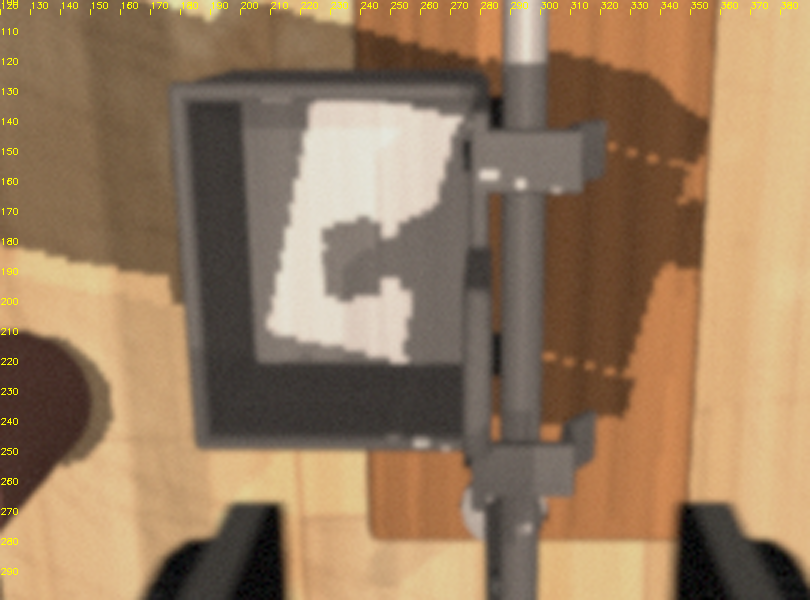

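View pics/s9z.png

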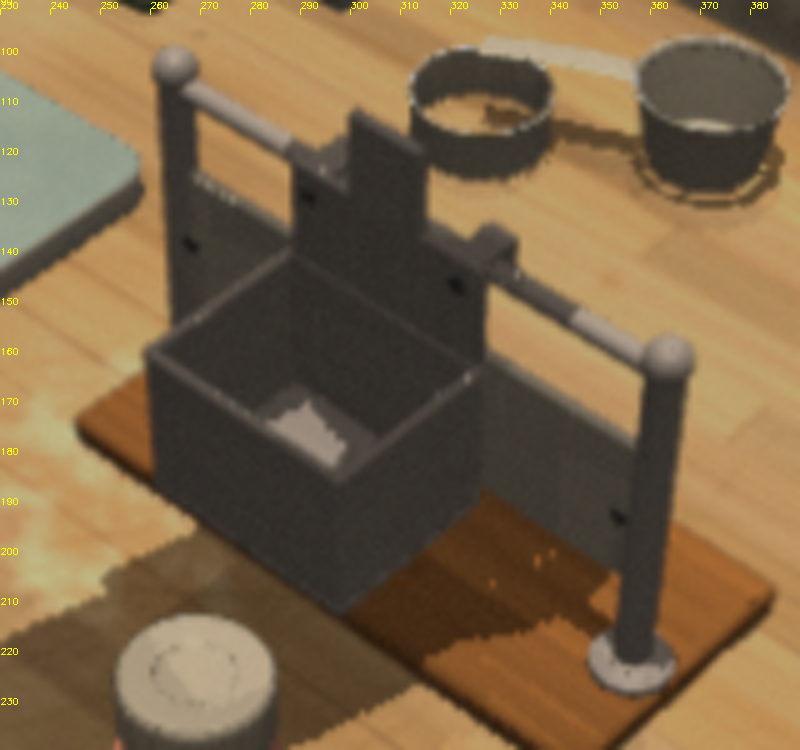

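The caddy hangs stably (scene: hooks at (293,122) and (327,137)); the tab is clear. Now turning the jaws along y and going to the salt jar.

Emit:
jog_arm(
  dr=[
    [0, 0, -0.145],
    [0, 0, -0.145],
    [0, 0, -0.145],
    [0, 0, -0.145],
    [0, 0, -0.145],
    [0, 0, -0.145],
    [0, 0, -0.145],
    [0, 0, -0.145],
    [0, 0, -0.145],
    [0, 0, -0.145],
  ],
  slide=[
    [0, 0, 0],
    [0, 0, 0],
    [0, 0, 0],
    [0, 0, 0],
    [0, 0, 0],
    [0, 0, 0],
    [0, 0, 0],
    [0, 0, 0],
    [0, 0, 0],
    [0, 0, 0],
  ],
  gripper=[1, 1, 1, 1, 1, 1, 1, 1, 1, 1],
)

```text
time_s: 19.55
position: [0.6265, -0.0379, 0.2953]
tool_rot: [[0.123, 0.992, -0.002], [0.992, -0.123, 0.0], [0.0, -0.002, -1.0]]
ft_force: [-0.7, -0.9, -0.4]
grip_width: 0.0855
```

Emit:
jog_arm(
  dr=[
    [0, 0, -0.121],
    [0, 0, 0],
    [0, 0, 0],
    [0, 0, 0],
    [0, 0, 0],
    [0, 0, 0],
    [0, 0, 0],
    [0, 0, 0],
    [0, 0, 0],
    [0, 0, 0],
  ],
  slide=[
    [0, 0, 0],
    [-0.008, -0.018, 0],
    [-0.016, -0.036, 0],
    [-0.016, -0.036, 0],
    [-0.016, -0.036, 0],
    [-0.016, -0.036, 0],
    [-0.007, -0.019, 0],
    [0, 0, 0],
    [0, 0, 0],
    [0, 0, 0],
  ],
  gripper=[1, 1, 1, 1, 1, 1, 1, 1, 1, 1],
)

```text
time_s: 20.55
position: [0.4458, -0.1153, 0.2958]
tool_rot: [[0.007, 1.0, -0.0], [1.0, -0.007, 0.0], [0.0, -0.0, -1.0]]
ft_force: [0.1, -0.4, 0.1]
grip_width: 0.0853
```

Run:
```python
from h import *
np.set_printoptions(precision=4,suppress=True)
s=observe();print(s["position"],s["tool_rot"],s["q"],s["grip_width"],s["ft_force"])
w=grab("wrist","w10"); sc=grab("scene","s10")
zoom(sc,180,60,220,200,3,"s10z")
print(proj(w,[.4454,-.1155,.14]))
```

```text
[ 0.4458 -0.1153  0.2958] [[ 0.0072  1.     -0.0004]
 [ 1.     -0.0072  0.0004]
 [ 0.0004 -0.0004 -1.    ]] [ -29.2881   10.5759   81.5285    0.0095   87.9247 -118.876 ] 0.08528443718427439 [ 0.1396 -0.4276  0.1306]
[[278.346  194.2069]]
```

View pics/w10.png

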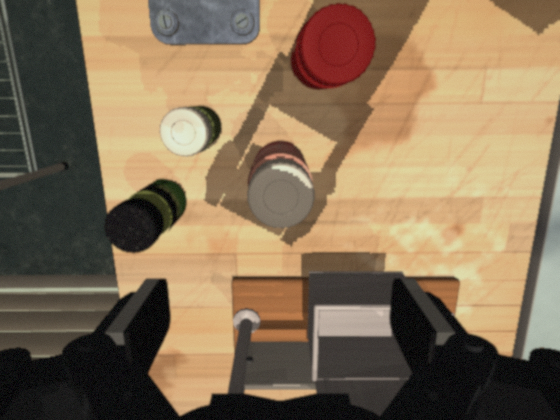

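View pics/s10.png

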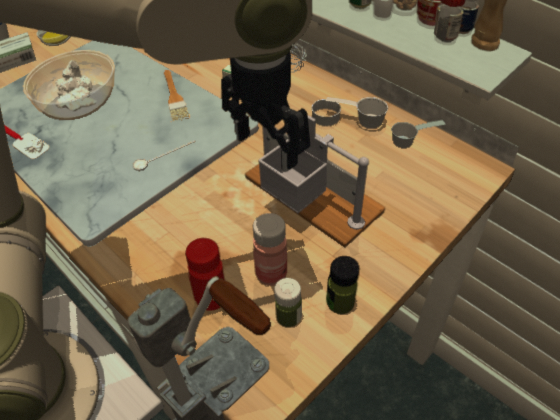

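The salt cap is at about (281,196) in the wrist view, between the jaws and consistent with the estimate. Going down to grip the cap.

Emit:
jog_arm(
  dr=[
    [0, 0, 0],
    [0, 0, 0],
    [0, 0, 0],
    [0, 0, 0],
    [0, 0, 0],
    [0, 0, 0],
    [0, 0, 0],
    [0, 0, 0],
    [0, 0, 0],
    [0, 0, 0],
  ],
  slide=[
    [0, 0, 0.015],
    [0, 0, 0.03],
    [0, 0, 0.03],
    [0, 0, 0.03],
    [0, 0, 0.03],
    [0, 0, 0.02],
    [0, 0, 0.012],
    [0, 0, 0.006],
    [0, 0, 0],
    [0, 0, 0],
  ],
  gripper=[1, 1, 1, 1, 1, 1, 1, 1, 1, 1],
)

```text
time_s: 21.65
position: [0.4456, -0.1156, 0.1236]
tool_rot: [[0.007, 1.0, 0.001], [1.0, -0.007, -0.0], [-0.0, 0.001, -1.0]]
ft_force: [-0.3, -0.4, 0.4]
grip_width: 0.085
```

Emit:
jog_arm(
  dr=[
    [0, 0, 0],
    [0, 0, 0],
    [0, 0, 0],
    [0, 0, 0],
    [0, 0, 0],
    [0, 0, 0],
    [0, 0, 0],
    [0, 0, 0],
    [0, 0, 0],
    [0, 0, 0],
  ],
  slide=[
    [0, 0, 0],
    [0, 0, 0],
    [0, 0, 0],
    [0, 0, 0],
    [0, 0, 0],
    [0, 0, 0],
    [0, 0, 0],
    [0, 0, 0],
    [0, 0, 0],
    [0, 0, 0],
  ],
  gripper=[0.8, 0.6, 0.5, 0.4, 0.3, 0.2, 0.1, 0, -0.1, -0.1],
  force=40,
)

```text
time_s: 22.65
position: [0.4453, -0.1155, 0.1235]
tool_rot: [[0.008, 1.0, 0.001], [1.0, -0.008, -0.0], [-0.0, 0.001, -1.0]]
ft_force: [-0.5, 2.1, 5.3]
grip_width: 0.0528
```

Run:
```python
from h import *
np.set_printoptions(precision=4,suppress=True)
s=observe();print(s["position"],s["grip_width"],s["ft_force"])
sc=grab("scene","s11"); w=grab("wrist","w11")
zoom(sc,200,120,150,140,5,"s11z")
```

```text
[ 0.4453 -0.1155  0.1235] 0.0528203983925104 [-0.5149  2.1007  5.254 ]
```

View pics/s11z.png

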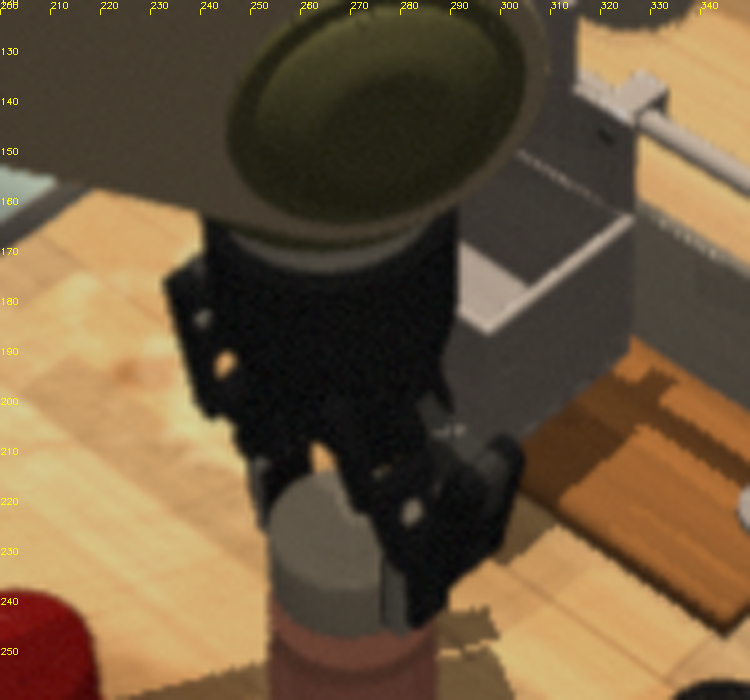

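View pics/w11.png

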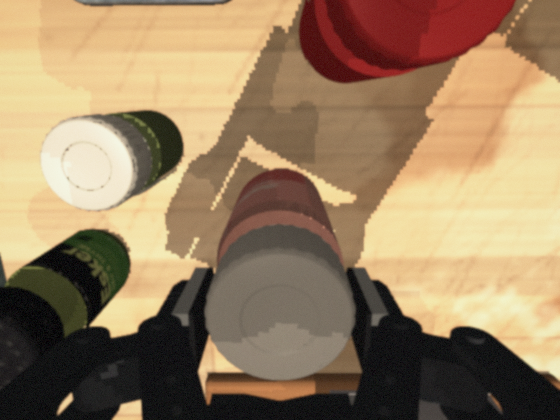

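Cap gripped: the opening reads 52.8 mm on a 54 mm cap, and the tips are on the cap. Lifting.

Emit:
jog_arm(
  dr=[
    [0, 0, 0],
    [0, 0, 0],
    [0, 0, 0],
    [0, 0, 0],
    [0, 0, 0],
    [0, 0, 0],
    [0, 0, 0],
    [0, 0, 0],
    [0, 0, 0],
    [0, 0, 0],
  ],
  slide=[
    [0, 0, 0],
    [0, 0, -0.003],
    [0, 0, -0.01],
    [0, 0, -0.02],
    [0, 0, -0.03],
    [0, 0, -0.03],
    [0, 0, -0.03],
    [0, 0, -0.025],
    [0, 0, -0.017],
    [0, 0, -0.005],
  ],
  gripper=[-0.3, -0.3, -0.3, -0.3, -0.3, -0.3, -0.3, -0.3, -0.3, -0.3],
  force=60,
)

```text
time_s: 23.75
position: [0.4453, -0.1157, 0.2951]
tool_rot: [[0.008, 1.0, 0.003], [1.0, -0.008, -0.002], [-0.002, 0.003, -1.0]]
ft_force: [-0.0, -0.1, -3.0]
grip_width: 0.0523
```

Run:
```python
from h import *
np.set_printoptions(precision=4,suppress=True)
s=observe();print(s["position"],s["grip_width"],s["ft_force"])
sc=grab("scene","s12"); t=grab("top","t12")
zoom(sc,230,60,160,150,5,"s12z"); zoom(t,170,120,160,120,5,"t12z")
```

```text
[ 0.4453 -0.1157  0.2951] 0.0522814818439349 [-0.0028 -0.0718 -3.0322]
```

View pics/s12.png

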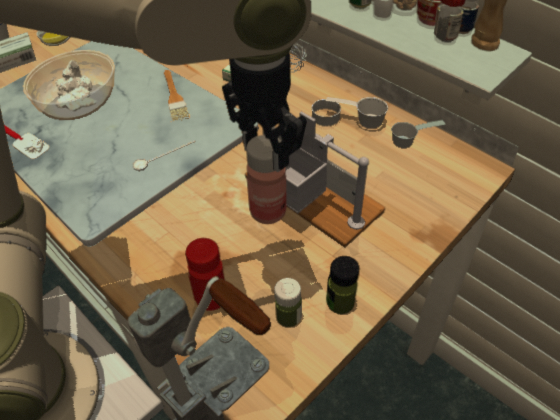

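View pics/t12z.png

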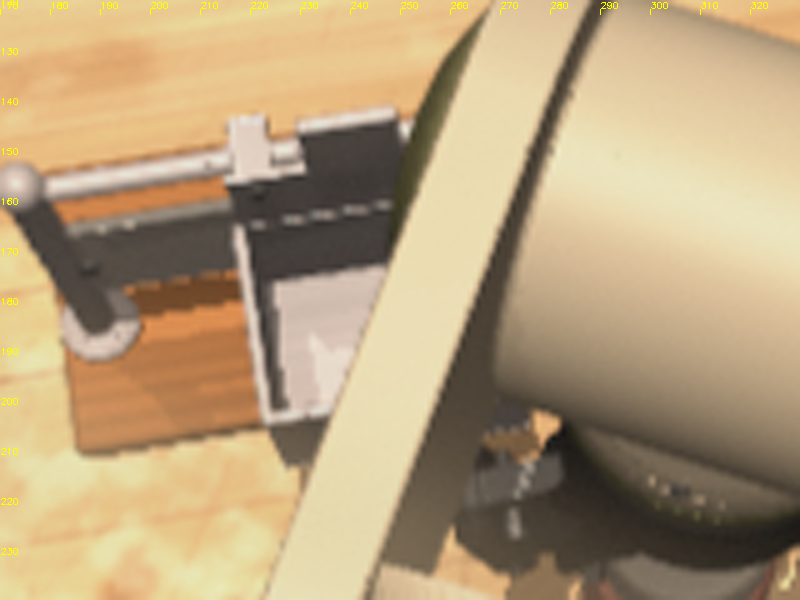

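Run:
```python
from h import *
np.set_printoptions(precision=4,suppress=True)
t=grab("top");s=grab("scene")
def T(x0,y0,k,p): return (x0+(p[0]+.5)/k-.5, y0+(p[1]+.5)/k-.5)
S=lambda x,y:T(230,90,5,(x,y)); P=lambda x,y:T(170,120,5,(x,y))
print("FL",tri(t,P(264,420),s,S(148,352)),onz(t,P(264,420),.132))
c=[onz(s,S(*p),.132) for p in [(148,352),(336,479),(485,368),(292,250)]]
print(np.array(c),np.mean(c,0))
print("tabL",tri(t,P(300,125),s,S(350,110)), "tabR",tri(t,P(393,107),s,S(424,150)))
print("hookL",tri(t,P(230,118),s,S(345,132)) )
for z in (.128,.130): 
    print(proj(s,[[.5867-.04,-.037+.05,z],[.5867-.04,-.037-.05,z]]))
```

```text
FL (array([0.5501, 0.0139, 0.1319]), np.float64(4.102851921381362e-05)) [0.5501 0.0139 0.132 ]
[[ 0.55    0.0138  0.132 ]
 [ 0.5489 -0.0824  0.132 ]
 [ 0.6285 -0.0839  0.132 ]
 [ 0.6285  0.0142  0.132 ]] [ 0.589  -0.0346  0.132 ]
tabL (array([ 0.6252, -0.0201,  0.2207]), np.float64(0.002447024398058312)) tabR (array([ 0.6272, -0.0531,  0.219 ]), np.float64(0.001565841388105291))
hookL (array([0.6495, 0.0054, 0.1827]), np.float64(0.0007744208448520824))
[[258.3356 162.6677]
 [297.8704 188.8935]]
[[258.2828 161.8835]
 [297.8744 188.1079]]
```

Hung-caddy rim centre is about (0.589,-0.035), from scene corners and FL triangulated at z 0.1319 (expected 0.132). I'm moving the jar over the pocket, aiming at (0.586,-0.036).

Emit:
jog_arm(
  dr=[
    [0, 0, 0],
    [0, 0, 0],
    [0, 0, 0],
    [0, 0, 0],
    [0, 0, 0],
    [0, 0, 0],
    [0, 0, 0],
    [0, 0, 0],
    [0, 0, 0],
    [0, 0, 0],
  ],
  slide=[
    [0.004, 0.006, 0],
    [0.01, 0.016, 0],
    [0.012, 0.02, 0],
    [0.012, 0.02, 0],
    [0.012, 0.02, 0],
    [0.012, 0.02, 0],
    [0.01, 0.02, 0],
    [0.006, 0.012, 0],
    [0.003, 0.006, 0],
    [0, 0, 0],
  ],
  gripper=[-0.3, -0.3, -0.3, -0.3, -0.3, -0.3, -0.3, -0.3, -0.3, -0.3],
)

```text
time_s: 24.95
position: [0.5861, -0.0352, 0.2921]
tool_rot: [[0.007, 1.0, -0.001], [1.0, -0.007, 0.0], [0.0, -0.001, -1.0]]
ft_force: [-0.1, 0.7, -3.0]
grip_width: 0.0527
```

Run:
```python
from h import *
np.set_printoptions(precision=4,suppress=True)
s=observe();print(s["position"],s["tool_rot"],s["grip_width"],s["ft_force"])
sc=grab("scene","s13"); w=grab("wrist","w13")
zoom(sc,230,40,160,150,5,"s13z")
```

```text
[ 0.5861 -0.0352  0.2921] [[ 0.0071  1.     -0.0015]
 [ 1.     -0.0071  0.0004]
 [ 0.0004 -0.0015 -1.    ]] 0.052741697597042086 [-0.0617  0.6623 -3.0227]
```

View pics/s13z.png

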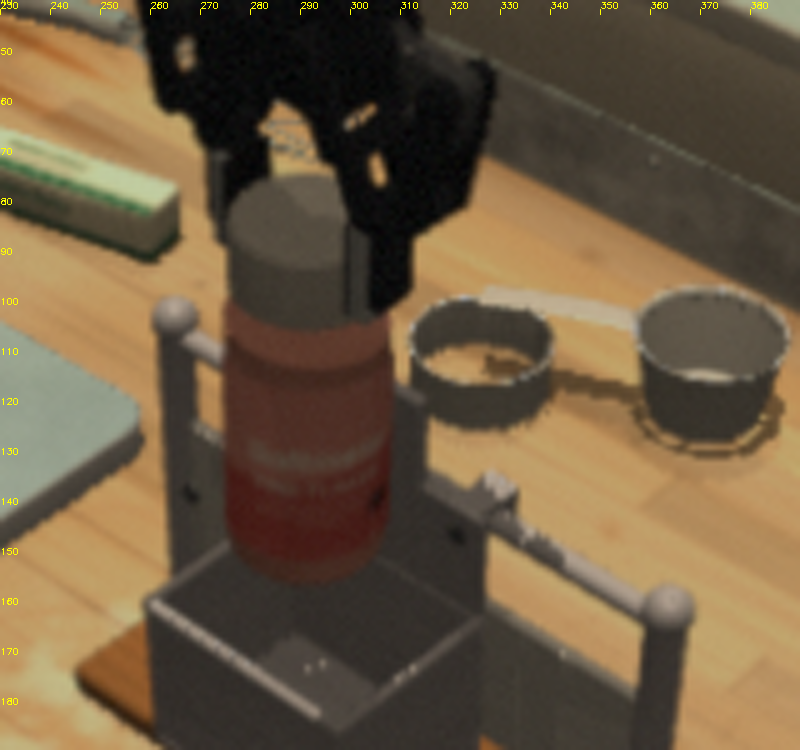

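View pics/w13.png

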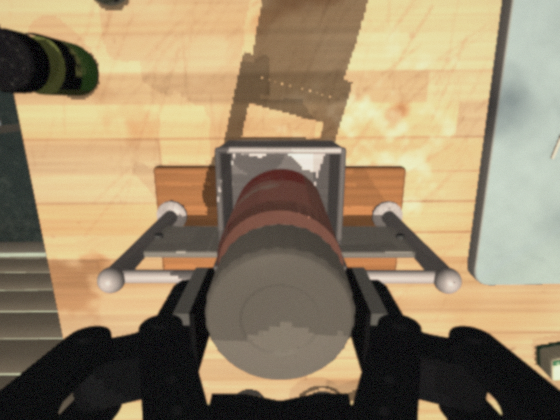

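Jar centred in y: rim 217–345 and jar centre 281 in the wrist view. Lowering to just above the rim for a check.

Emit:
jog_arm(
  dr=[
    [0, 0, 0],
    [0, 0, 0],
    [0, 0, 0],
    [0, 0, 0],
    [0, 0, 0],
    [0, 0, 0],
    [0, 0, 0],
    [0, 0, 0],
    [0, 0, 0],
    [0, 0, 0],
  ],
  slide=[
    [0, 0, 0.004],
    [0, 0, 0.006],
    [0, 0, 0.006],
    [0, 0, 0.006],
    [0, 0, 0.004],
    [0, 0, 0.002],
    [0, 0, 0],
    [0, 0, 0],
    [0, 0, 0],
    [0, 0, 0],
  ],
  gripper=[-0.3, -0.3, -0.3, -0.3, -0.3, -0.3, -0.3, -0.3, -0.3, -0.3],
)

```text
time_s: 26.05
position: [0.5858, -0.0356, 0.2653]
tool_rot: [[0.008, 1.0, 0.0], [1.0, -0.008, -0.0], [-0.0, 0.0, -1.0]]
ft_force: [0.1, -0.0, -1.9]
grip_width: 0.0529
```

Run:
```python
from h import *
np.set_printoptions(precision=4,suppress=True)
s=observe();print(s["position"],s["grip_width"],s["ft_force"])
sc=grab("scene","s14"); w=grab("wrist","w14"); t=grab("top","t14")
zoom(sc,240,100,120,110,6,"s14z"); zoom(w,200,130,160,120,5,"w14z")
j=s["position"]; b=j[2]-.1235
th=np.radians(np.arange(0,360,30)); c=np.c_[j[0]+.0295*np.cos(th),j[1]+.0295*np.sin(th),0*th+b]
print("jar base proj scene",proj(sc,c)[[0,3,6,9]], "wrist",proj(w,c)[[0,3,6,9]])
```

```text
[ 0.5858 -0.0356  0.2653] 0.05291957652152669 [ 0.0936 -0.0014 -1.8879]
jar base proj scene [[302.5004 150.8472]
 [280.1234 151.4449]
 [280.5582 166.8924]
 [303.6106 166.2673]] wrist [[278.8619 244.74  ]
 [320.3328 205.4946]
 [278.1924 164.2012]
 [236.7756 206.0378]]
```

View pics/s14z.png

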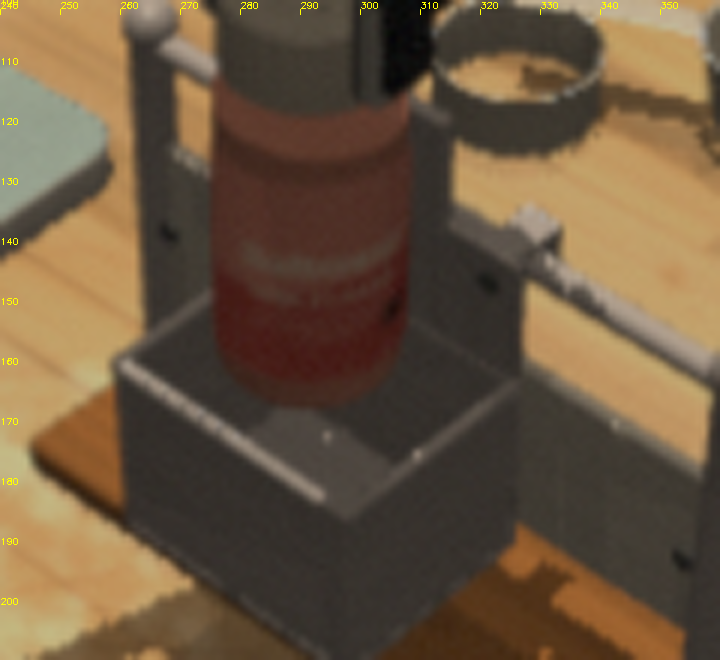

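View pics/w14z.png

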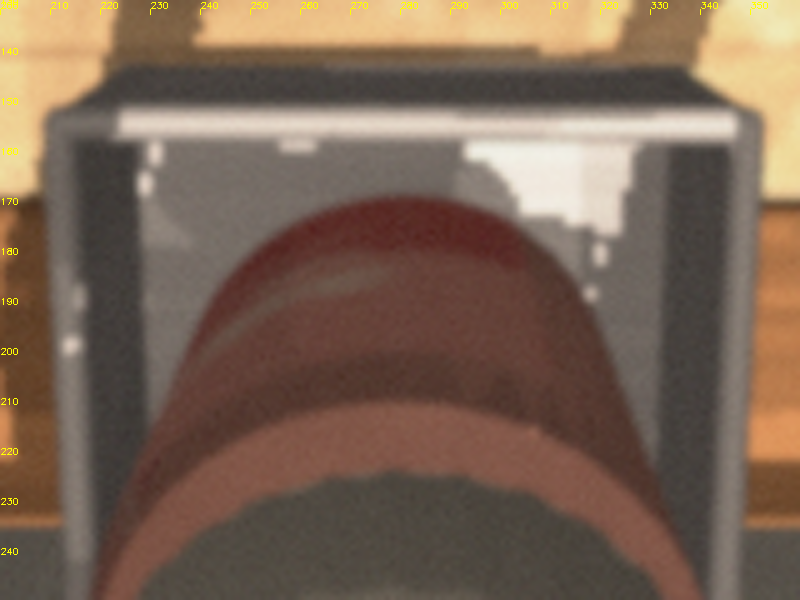

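Run:
```python
from h import *
np.set_printoptions(precision=4,suppress=True)
w=grab("wrist")
print("rim inner",onz(w,(280,158),.132),"outer",onz(w,(280,151),.132),"jar front",onz(w,(280,169),.142),onz(w,(280,169),.147))
print("rim sides",onz(w,(215.5,180),.132),onz(w,(344.5,180),.132), onz(w,(209.5,160),.132),onz(w,(351.8,160),.132))
```

```text
rim inner [ 0.5535 -0.0344  0.132 ] outer [ 0.5486 -0.0343  0.132 ] jar front [ 0.5595 -0.0344  0.142 ] [ 0.5586 -0.0344  0.147 ]
rim sides [ 0.569  -0.0808  0.132 ] [0.5696 0.0118 0.132 ] [ 0.5545 -0.0842  0.132 ] [0.5552 0.0164 0.132 ]
```

Front gap is about 5 mm and the sides are even. Lowering into the pocket.

Emit:
jog_arm(
  dr=[
    [0, 0, 0],
    [0, 0, 0],
    [0, 0, 0],
    [0, 0, 0],
    [0, 0, 0],
    [0, 0, 0],
    [0, 0, 0],
    [0, 0, 0],
    [0, 0, 0],
    [0, 0, 0],
  ],
  slide=[
    [0, 0, 0.004],
    [0, 0, 0.006],
    [0, 0, 0.006],
    [0, 0, 0.006],
    [0, 0, 0.006],
    [0, 0, 0.006],
    [0, 0, 0.004],
    [0, 0, 0.002],
    [0, 0, 0],
    [0, 0, 0],
  ],
  gripper=[-0.3, -0.3, -0.3, -0.3, -0.3, -0.3, -0.3, -0.3, -0.3, -0.3],
)

```text
time_s: 27.25
position: [0.5858, -0.0356, 0.2253]
tool_rot: [[0.008, 1.0, 0.0], [1.0, -0.008, -0.0], [-0.0, 0.0, -1.0]]
ft_force: [0.3, -0.1, -2.1]
grip_width: 0.0528
```

Emit:
jog_arm(
  dr=[
    [0, 0, 0],
    [0, 0, 0],
    [0, 0, 0],
    [0, 0, 0],
    [0, 0, 0],
    [0, 0, 0],
    [0, 0, 0],
    [0, 0, 0],
    [0, 0, 0],
    [0, 0, 0],
  ],
  slide=[
    [0, 0, 0.003],
    [0, 0, 0.004],
    [0, 0, 0.004],
    [0, 0, 0.004],
    [0, 0, 0.004],
    [0, 0, 0.004],
    [0, 0, 0.003],
    [0, 0, 0.002],
    [0, 0, 0],
    [0, 0, 0],
  ],
  gripper=[-0.3, -0.3, -0.3, -0.3, -0.3, -0.3, -0.3, -0.3, -0.3, -0.3],
)

```text
time_s: 28.25
position: [0.5858, -0.0356, 0.1973]
tool_rot: [[0.008, 1.0, 0.0], [1.0, -0.008, -0.0], [-0.0, 0.0, -1.0]]
ft_force: [0.7, -0.5, -3.0]
grip_width: 0.0529
```

Run:
```python
from h import *
np.set_printoptions(precision=4,suppress=True)
s=observe();print(s["position"],s["grip_width"],s["ft_force"],s["wrist_torque"])
sc=grab("scene","s15"); w=grab("wrist","w15")
zoom(sc,240,80,120,120,6,"s15z"); zoom(w,200,130,160,120,5,"w15z")
```

```text
[ 0.5858 -0.0356  0.1973] 0.052903026141908636 [ 0.656  -0.4857 -3.0197] [ 0.0352  0.0181 -0.056 ]
```

View pics/s15z.png

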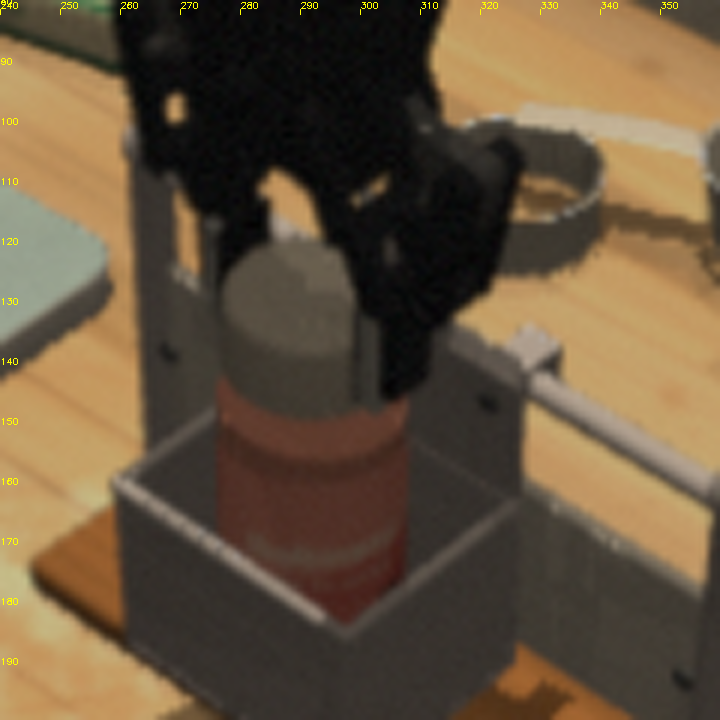

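View pics/w15z.png

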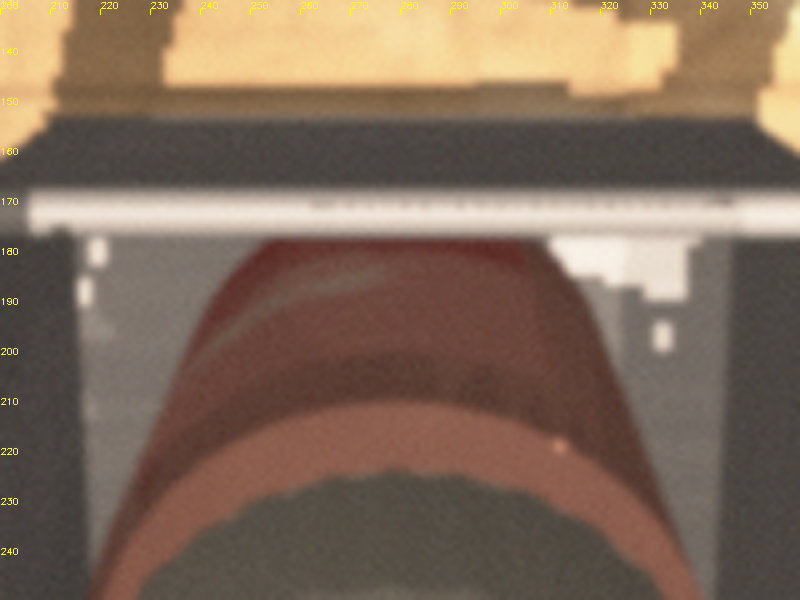

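The jar is inside without contact. Continuing slowly.

Emit:
jog_arm(
  dr=[
    [0, 0, 0],
    [0, 0, 0],
    [0, 0, 0],
    [0, 0, 0],
    [0, 0, 0],
    [0, 0, 0],
    [0, 0, 0],
    [0, 0, 0],
    [0, 0, 0],
    [0, 0, 0],
  ],
  slide=[
    [0, 0, 0.001],
    [0, 0, 0.001],
    [0, 0, 0.001],
    [0, 0, 0.001],
    [0, 0, 0.001],
    [0, 0, 0.001],
    [0, 0, 0.001],
    [0, 0, 0],
    [0, 0, 0],
    [0, 0, 0],
  ],
  gripper=[-0.3, -0.3, -0.3, -0.3, -0.3, -0.3, -0.3, -0.3, -0.3, -0.3],
)

```text
time_s: 29.35
position: [0.5857, -0.0357, 0.1902]
tool_rot: [[0.008, 1.0, 0.0], [1.0, -0.008, -0.0], [-0.0, 0.0, -1.0]]
ft_force: [0.2, 0.2, -1.9]
grip_width: 0.0526
```

Emit:
jog_arm(
  dr=[
    [0, 0, 0],
    [0, 0, 0],
    [0, 0, 0],
    [0, 0, 0],
    [0, 0, 0],
    [0, 0, 0],
    [0, 0, 0],
    [0, 0, 0],
    [0, 0, 0],
    [0, 0, 0],
  ],
  slide=[
    [0, 0, 0.0005],
    [0, 0, 0.0005],
    [0, 0, 0.0005],
    [0, 0, 0.0005],
    [0, 0, 0],
    [0, 0, 0],
    [0, 0, 0],
    [0, 0, 0],
    [0, 0, 0],
    [0, 0, 0],
  ],
  gripper=[-0.3, -0.3, -0.3, -0.3, -0.3, -0.3, -0.3, -0.3, -0.3, -0.3],
)

```text
time_s: 30.35
position: [0.5857, -0.0356, 0.1881]
tool_rot: [[0.008, 1.0, -0.0], [1.0, -0.008, -0.0], [-0.0, -0.0, -1.0]]
ft_force: [-0.2, 0.3, -2.0]
grip_width: 0.0527
```

Emit:
jog_arm(
  dr=[
    [0, 0, 0],
    [0, 0, 0],
    [0, 0, 0],
    [0, 0, 0],
    [0, 0, 0],
    [0, 0, 0],
    [0, 0, 0],
    [0, 0, 0],
    [0, 0, 0],
    [0, 0, 0],
  ],
  slide=[
    [0, 0, 0.0005],
    [0, 0, 0.0005],
    [0, 0, 0],
    [0, 0, 0],
    [0, 0, 0],
    [0, 0, 0],
    [0, 0, 0],
    [0, 0, 0],
    [0, 0, 0],
    [0, 0, 0],
  ],
  gripper=[-0.3, -0.3, -0.3, -0.3, -0.3, -0.3, -0.3, -0.3, -0.3, -0.3],
)

```text
time_s: 31.35
position: [0.5857, -0.0356, 0.1871]
tool_rot: [[0.008, 1.0, 0.0], [1.0, -0.008, -0.0], [-0.0, 0.0, -1.0]]
ft_force: [-0.3, -0.9, -2.4]
grip_width: 0.0526
```

Emit:
jog_arm(
  dr=[
    [0, 0, 0],
    [0, 0, 0],
    [0, 0, 0],
    [0, 0, 0],
    [0, 0, 0],
    [0, 0, 0],
    [0, 0, 0],
    [0, 0, 0],
    [0, 0, 0],
    [0, 0, 0],
  ],
  slide=[
    [0, 0, 0.0005],
    [0, 0, 0.0003],
    [0, 0, 0],
    [0, 0, 0],
    [0, 0, 0],
    [0, 0, 0],
    [0, 0, 0],
    [0, 0, 0],
    [0, 0, 0],
    [0, 0, 0],
  ],
  gripper=[-0.3, -0.3, -0.3, -0.3, -0.3, -0.3, -0.3, -0.3, -0.3, -0.3],
)

```text
time_s: 32.35
position: [0.5857, -0.0356, 0.1863]
tool_rot: [[0.008, 1.0, 0.0], [1.0, -0.008, -0.0], [-0.0, 0.0, -1.0]]
ft_force: [-0.7, -0.6, -3.0]
grip_width: 0.0528
```

Emit:
jog_arm(
  dr=[
    [0, 0, 0],
    [0, 0, 0],
    [0, 0, 0],
    [0, 0, 0],
    [0, 0, 0],
    [0, 0, 0],
    [0, 0, 0],
    [0, 0, 0],
    [0, 0, 0],
    [0, 0, 0],
  ],
  slide=[
    [0, 0, 0.0004],
    [0, 0, 0.0004],
    [0, 0, 0],
    [0, 0, 0],
    [0, 0, 0],
    [0, 0, 0],
    [0, 0, 0],
    [0, 0, 0],
    [0, 0, 0],
    [0, 0, 0],
  ],
  gripper=[-0.3, -0.3, -0.3, -0.3, -0.3, -0.3, -0.3, -0.3, -0.3, -0.3],
)

```text
time_s: 33.35
position: [0.5859, -0.0356, 0.186]
tool_rot: [[0.008, 1.0, 0.001], [1.0, -0.008, -0.0], [-0.0, 0.001, -1.0]]
ft_force: [-0.8, 1.6, 6.3]
grip_width: 0.053
```

Emit:
jog_arm(
  dr=[
    [0, 0, 0],
    [0, 0, 0],
    [0, 0, 0],
    [0, 0, 0],
    [0, 0, 0],
    [0, 0, 0],
    [0, 0, 0],
    [0, 0, 0],
    [0, 0, 0],
    [0, 0, 0],
  ],
  slide=[
    [0, 0, 0.0004],
    [0, 0, 0.0004],
    [0, 0, 0],
    [0, 0, 0],
    [0, 0, 0],
    [0, 0, 0],
    [0, 0, 0],
    [0, 0, 0],
    [0, 0, 0],
    [0, 0, 0],
  ],
  gripper=[-0.3, -0.3, -0.3, -0.3, -0.3, -0.3, -0.3, -0.3, -0.3, -0.3],
)

```text
time_s: 34.35
position: [0.586, -0.0356, 0.186]
tool_rot: [[0.008, 1.0, 0.002], [1.0, -0.008, -0.0], [-0.0, 0.002, -1.0]]
ft_force: [-2.3, 0.8, 9.9]
grip_width: 0.0527
```

Floor contact at TCP z 0.186, as computed. I'll ease off the overpress and open slowly.

Emit:
jog_arm(
  dr=[
    [0, 0, 0],
    [0, 0, 0],
    [0, 0, 0],
    [0, 0, 0],
    [0, 0, 0],
    [0, 0, 0],
    [0, 0, 0],
    [0, 0, 0],
    [0, 0, 0],
    [0, 0, 0],
  ],
  slide=[
    [0, 0, -0.0004],
    [0, 0, -0.0003],
    [0, 0, 0],
    [0, 0, 0],
    [0, 0, 0],
    [0, 0, 0],
    [0, 0, 0],
    [0, 0, 0],
    [0, 0, 0],
    [0, 0, 0],
  ],
  gripper=[-0.3, -0.3, -0.3, 0.23, 0.24, 0.25, 0.26, 0.27, 0.28, 0.29],
  force=20,
)

```text
time_s: 35.35
position: [0.5856, -0.0356, 0.1849]
tool_rot: [[0.008, 1.0, -0.001], [1.0, -0.008, 0.0], [0.0, -0.001, -1.0]]
ft_force: [-0.0, 0.2, 0.4]
grip_width: 0.0553
```

Emit:
jog_arm(
  dr=[
    [0, 0, 0],
    [0, 0, 0],
    [0, 0, 0],
    [0, 0, 0],
    [0, 0, 0],
    [0, 0, 0],
    [0, 0, 0],
    [0, 0, 0],
    [0, 0, 0],
    [0, 0, 0],
  ],
  slide=[
    [0, 0, 0],
    [0, 0, 0],
    [0, 0, 0],
    [0, 0, 0],
    [0, 0, 0],
    [0, 0, 0],
    [0, 0, 0],
    [0, 0, 0],
    [0, 0, 0],
    [0, 0, 0],
  ],
  gripper=[0.31, 0.33, 0.35, 0.38, 0.42, 0.46, 0.5, 0.55, 0.6, 0.65],
)

```text
time_s: 36.35
position: [0.5857, -0.0356, 0.1854]
tool_rot: [[0.008, 1.0, 0.0], [1.0, -0.008, 0.0], [0.0, 0.0, -1.0]]
ft_force: [0.3, -0.4, 0.4]
grip_width: 0.0705
```

Run:
```python
from h import *
np.set_printoptions(precision=4,suppress=True)
s=observe();print(s["position"],s["grip_width"],s["ft_force"],s["wrist_torque"])
sc=grab("scene","s16"); w=grab("wrist","w16")
zoom(sc,240,80,120,120,6,"s16z")
```

```text
[ 0.5857 -0.0356  0.1854] 0.07053342572681655 [ 0.3433 -0.3836  0.3525] [-0.0201  0.0684 -0.0048]
```

View pics/s16z.png

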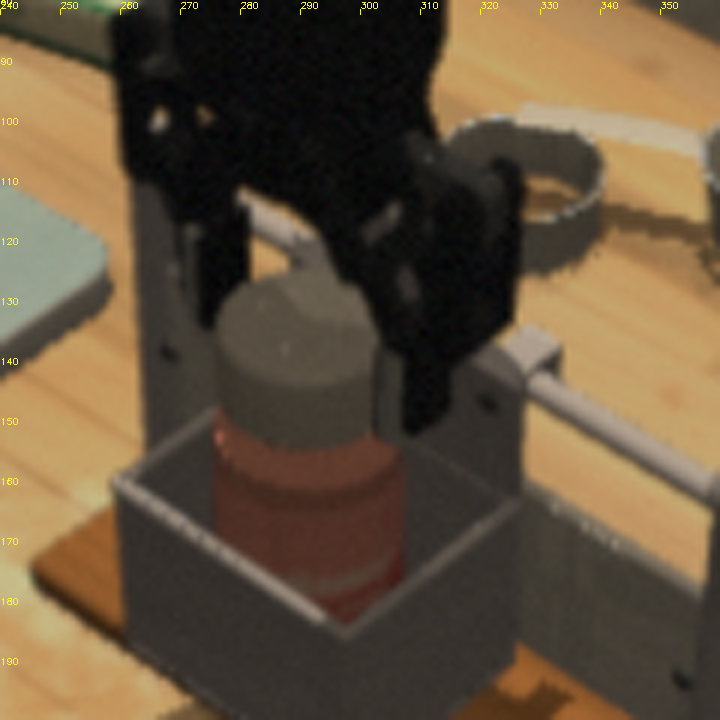

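View pics/w16.png

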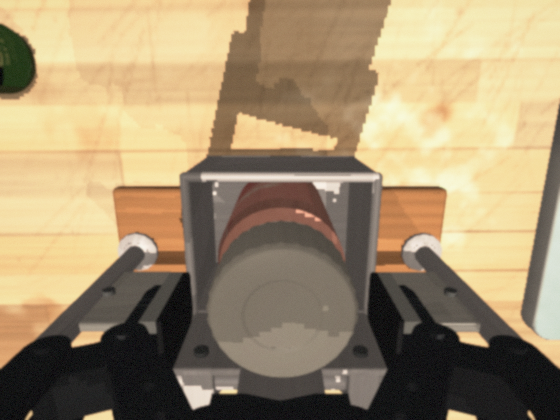

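The jar stands by itself and the fingers are clear on both sides. Opening wider and rising straight up.

Emit:
jog_arm(
  dr=[
    [0, 0, 0],
    [0, 0, 0],
    [0, 0, 0],
    [0, 0, 0],
    [0, 0, 0],
    [0, 0, 0],
    [0, 0, 0],
    [0, 0, 0],
    [0, 0, 0],
    [0, 0, 0],
  ],
  slide=[
    [0, 0, 0],
    [0, 0, -0.003],
    [0, 0, -0.007],
    [0, 0, -0.012],
    [0, 0, -0.015],
    [0, 0, -0.018],
    [0, 0, -0.02],
    [0, 0, -0.02],
    [0, 0, -0.02],
    [0, 0, -0.01],
  ],
  gripper=[0.8, 0.9, 0.9, 0.9, 0.9, 0.9, 0.9, 0.9, 0.9, 0.9],
)

```text
time_s: 37.45
position: [0.586, -0.0356, 0.3133]
tool_rot: [[0.008, 1.0, 0.004], [1.0, -0.008, -0.001], [-0.001, 0.004, -1.0]]
ft_force: [0.6, 0.0, 0.5]
grip_width: 0.0812
```

Emit:
jog_arm(
  dr=[
    [0, 0, 0],
    [0, 0, 0],
    [0, 0, 0],
    [0, 0, 0],
    [0, 0, 0],
    [0, 0, 0],
    [0, 0, 0],
    [0, 0, 0],
    [0, 0, 0],
    [0, 0, 0],
  ],
  slide=[
    [0.01, -0.01, 0],
    [0.02, -0.03, 0],
    [0.02, -0.03, 0],
    [0.02, -0.03, 0],
    [0.02, -0.03, 0],
    [0.02, -0.02, 0],
    [0.01, -0.01, 0],
    [0, 0, 0],
    [0, 0, 0],
    [0, 0, 0],
  ],
  gripper=[0.9, 0.9, 0.9, 0.9, 0.9, 0.9, 0.9, 0.9, 0.9, 0.9],
)

```text
time_s: 38.45
position: [0.4276, 0.0849, 0.3102]
tool_rot: [[0.009, 1.0, -0.0], [1.0, -0.009, -0.0], [-0.0, -0.0, -1.0]]
ft_force: [0.5, 0.7, 0.1]
grip_width: 0.0811
```

Run:
```python
from h import *
np.set_printoptions(precision=4,suppress=True)
s=observe();print(s["time_s"],s["position"],s["grip_width"],s["ft_force"],np.abs(s["qvel"]).max())
sc=grab("scene","s17"); t=grab("top","t17")
zoom(sc,220,80,160,150,5,"s17z"); zoom(t,165,110,160,120,5,"t17z")
```

```text
38.45 [0.4276 0.0849 0.3102] 0.08106450813225224 [0.4976 0.6656 0.0547] 0.2517544227412037
```

View pics/s17.png

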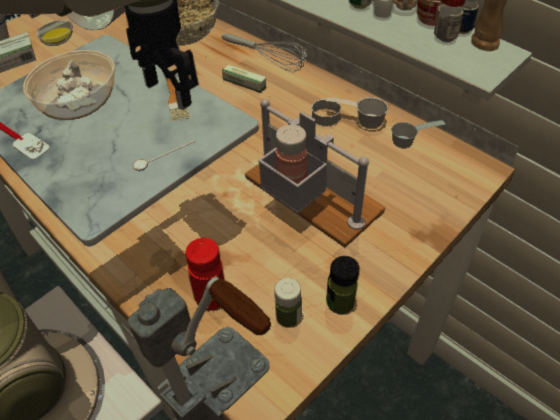

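View pics/s17z.png

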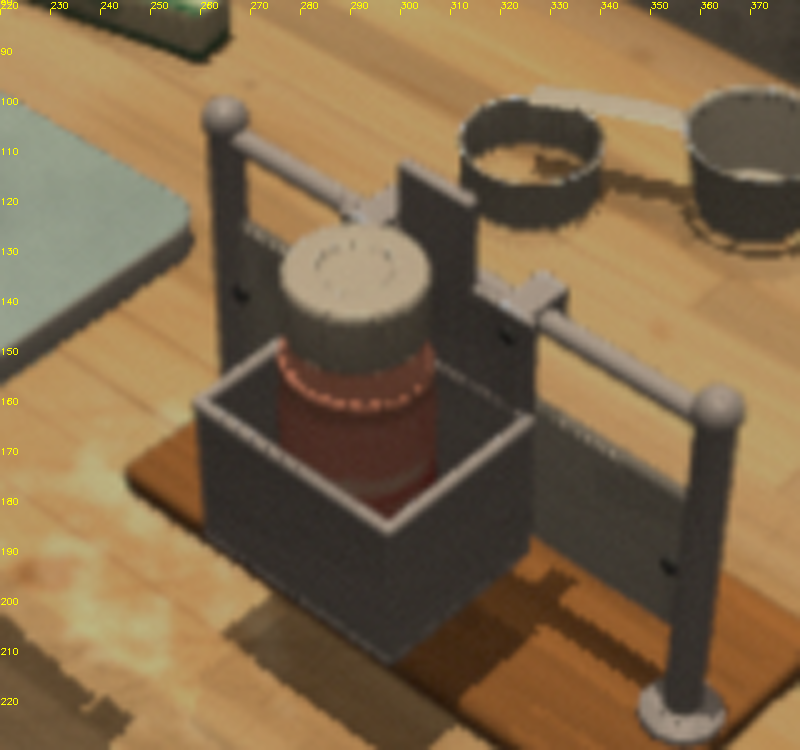

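View pics/t17z.png

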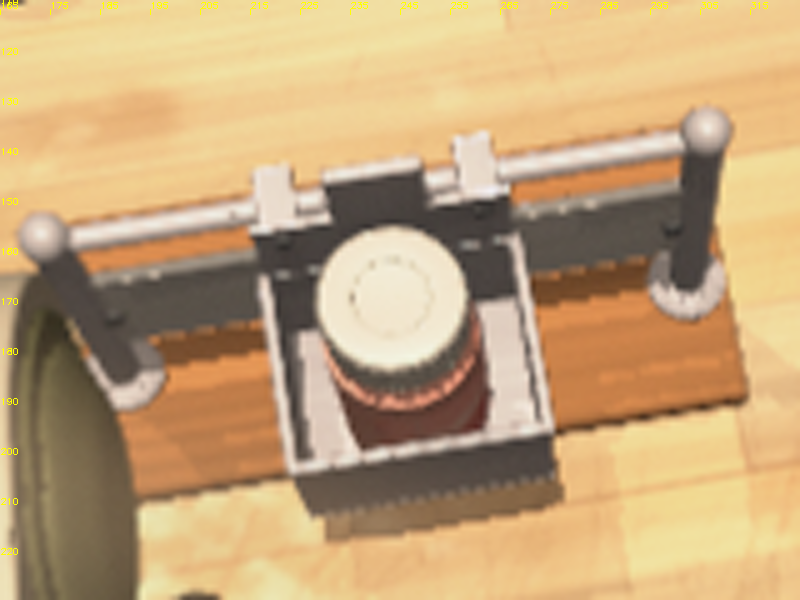

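Both hooks are on the rail and the jar stands in the pocket; dill (288,302), thyme (342,285) and red (204,270) are unmoved. One last numeric check before handing in.

Run:
```python
from h import *
np.set_printoptions(precision=4,suppress=True)
t=grab("top");s=grab("scene")
def T(x0,y0,k,p): return (x0+(p[0]+.5)/k-.5, y0+(p[1]+.5)/k-.5)
print("cap",tri(t,T(165,110,5,(392,297)),s,T(220,80,5,(356,271))))
print("rim FL",tri(t,T(165,110,5,(295,470)),s,T(220,80,5,(198,403))),"FR",tri(t,T(165,110,5,(552,432)),s,T(220,80,5,(387,530))))
old=cv2.imread("pics/scene0.png").astype(int)
d=np.abs(old-s["pixels"].astype(int)).sum(2)
print("change dill/thyme/red",[d[a:b,c:e].mean().round(1) for a,b,c,e in [(280,325,275,302),(258,312,328,358),(240,300,188,222)]])
print(np.abs(cv2.imread("pics/s17.png").astype(int)-s["pixels"])[80:230,240:390].mean())
print(observe()["time_s"]); env.close_job()
```

```text
cap (array([ 0.5844, -0.0358,  0.2028]), np.float64(0.0009710322729677393))
rim FL (array([0.5487, 0.0118, 0.1339]), np.float64(0.0009196460236939695)) FR (array([ 0.5461, -0.0853,  0.1355]), np.float64(0.0002632124483358249))
change dill/thyme/red [np.float64(11.4), np.float64(7.8), np.float64(11.0)]
0.9695703703703704
38.65
the job is handed in; nothing more can be done
```

The caddy is hanging on the rail by both hooks, and the salt jar is standing upright in it. I handed the job in at about 38.7 s of the 69 s allowed.

- **Caddy:** I gripped it by the tab and lowered it until the hooks took the weight, then opened the jaws in small steps. It stayed put when I let go.
- **Jar:** I gripped the salt jar by its cap and lowered it into the pocket until it touched the floor. The last lowering steps pressed about 12 N on the floor, a little more than needed. I eased off before opening the jaws.

**Last checks:**
- The jar's cap top measured 0.203 m high, which matches a 140 mm jar on the pocket floor at 63 mm. It sits within about 2 mm of where I set it down.
- The front rim measured 134–136 mm high against 132 mm expected, within what the camera calibration and a small lean allow.
- The last pictures show both hooks over the rail and nothing moving. Dill, thyme and the red look-alike are where they started, and the arm is clear of everything.
- The wrist camera read about 2 mm off along the jaw direction, so I placed the hooks by the caddy-to-rail distance in that one view. No check failed.

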